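# Key and fit the pulley on the laboratory mill drive

## Task

Fit the pulley to the mill drive: lay the brass key down into the slot on top of the drive's output shaft, then take the pulley from its wooden cradle and slide it along the shaft with its keyway over the key until it sits fully home against the shaft's shoulder, and let go of it. Feel the parts in gently, never pushing them against each other with more than about 20 N, and leave the jugs, the beaker and the other things on the bench where they stand.

Things in the scene. Friction and masses are not known exactly. Their poses are not given: they have to be found in the camera images.
- seat (a point): Point on the horizontal output shaft's axis, 100 mm above the bench, at the shoulder face the pulley must end against. Fixed to the housing; does not turn with the shaft. x runs along the shaft from shoulder to free end, z is up. Shoulder: 48 mm diameter, 20 mm long; behind it (x -20 to -150 mm) a grey gear housing 120 mm wide, its top 40 mm above the axis.
- shaft_end (a point): Centre of the shaft's free end, 56 mm along x from seat, same axes, fixed to the housing. The steel shaft is 30 mm in diameter; its last 4 mm taper down to 23 mm. A geared motor holds it: it turns only under more than about 1 N m.
- slot (a point): Point on the housing's frame 23 mm along x from seat and 15 mm above the axis: where the slot's middle would be if it faced straight up. The slot is 38 mm long, 11 mm wide, closed at both ends; its flat floor is 10 mm from the axis, the shaft's crown 15 mm. It really faces up to 15 degrees (0.26 rad) to either side, different each time and not measured: see it or feel for it.
- key: Loose brass key, a plain bar 34 mm long (its x), 10 mm wide (y) and 10 mm high (z), 30 g. Origin at the centre of its underside. Starts lying on a black rubber mat 4 mm thick. In the slot its underside is 10 mm and its top 20 mm from the shaft's axis, and it can shift 2 mm either way along the slot.
- pulley: Toothed belt pulley, 44 mm long, 0.25-0.5 kg. Origin on its axis at the rim-end face, which goes on first; x along the axis to the boss end, z to the keyway. Black rim x 0-16 mm, 66 mm diameter; metal boss x 16-44 mm, 12-sided, 54 mm across flats; grip its two upright flats (+y, -y; 14 mm high) from above. Bore 31.6 mm; keyway 11.2 mm wide, roof 22 mm from axis, red stripe above it.
- cradle: Fixed wooden cradle under the pulley's boss; the pulley starts level in it, keyway up, axis 60 mm above the bench. Foot 50 x 100 mm, 12 mm high; saddle 22 mm long, about 46 mm wide, up to 40 mm high. Origin on the bench below the pulley's origin, x along the pulley's axis.
- jug_yellow: Blue plastic jug, yellow cap, 60 x 100 mm, 212 mm high. Origin under its centre. Leave alone.
- jug_red: Blue plastic jug, red cap, 60 x 100 mm, 212 mm high. Origin under its centre. Leave alone.
- beaker: Glass beaker, 76 mm in diameter, 95 mm high. Origin under its centre. Leave alone.
- wrench: Steel wrench lying on the bench. Leave alone.
- mallet: Hammer lying on the bench. Leave alone.
- collar: Steel shaft collar, 48 mm in diameter, 12 mm high, lying on the bench. Leave alone.
Not all that is in view belongs to the job. Leave any blue look-alike of the pulley alone.

How it is judged:
By the outcome, as a careful person would: the job done as asked, in the order asked, and still so for the second after the job is handed in, with the robot touching nothing.
It also fails if it takes over 72 s, if anything falls off the work surface, if the arm or the gripper's body presses on something with over 40 N, if the wrist force passes 120 N, or if a joint passes its speed limit or range.

## Robot

A 6-joint arm with a two-finger parallel gripper is mounted at the origin on the work surface. World frame = base frame: x ahead of the robot, y to its left, z up, the work surface at z = 0. Lengths are in m, angles in rad, forces in N, time in s.
With the tool pointing down it reaches from about 0.225 to 0.875 m from the base axis. Payload 3.4 kg.
Tool frame: the origin (TCP) lies on the mounting face of the last link; the fingertips stand 173 mm ahead of it and the grasp point (between the pads) lies 155 mm ahead of it; z points along the fingers, y is the line along which they close (so a half turn about z gives the same grasp; the last joint's range is limited). The gripper opens to 85 mm and grips with 20 to 120 N. Pads are 22 mm wide; open, the fingers measure 114 mm over their backs; the gripper's body (76 mm by 85 mm) begins 54 mm behind the grasp point. The pads swing forward as they close: fully open they stand 13 mm farther back than shut.
Start: joints at [-1.464, 0.276, 1.505, -0, 1.361, -0.121], TCP at [0.13, -0.56, 0.405] pointing down, gripper open.
Joint ranges: [-2.89, 2.89], [-0.75, 2.08], [0.22, 2.7], [-1.18, 4.32], [0.11, 2.71], [-2.7, 2.7]. Speed limits (rad/s): [2.57, 2.57, 3.14, 3.14, 3.14, 3.14].

## Interface

Orientations are given as a rotation vector (axis times angle).
In Python, from cell import manip, imaging, job gives the robot as it stands.
- The arm moves only by the tool send_rows, never from a script. Its argument "motion" is a list of rows, each a list of 7 numbers: the opening, from 0 (shut) to 1 (fully open), then the shift along the world's x, y, z in parts of the range, where 1.0 means 0.4 m, then the turn, a rotation vector about the world's x, y, z in shares of 2 rad (1.0 is 2 rad). A call has exactly 5 rows; each row is the pose to reach, as a shift and turn from the pose commanded when the call began; what a row does not reach only later rows make up. A row lasts 1/8 s, in which the tool goes at most 62.5 mm and 10.7 degrees, less where a joint would pass 70% of its speed; a pose out of reach is approached as far as the arm can. A call with a gripper value outside its range is refused whole. The fingers move at their own pace and stop on an object; "force" is the grip in N (left out, the last holds). Time passes only in rows, so rows that repeat a pose let the fingers close, or fill a call up. It gives the time, the measured TCP pose, the force, the opening and the grip force at its end, in the units of the state.
- manip.read_state(): the state, without advancing time (a new reading comes with each control period).
- imaging.camera(name): name is "scene" or "top"; returns a dict with "frame" (420x560x3 uint8, red, green, blue), "fx", "fy", "cx", "cy" (pixels), "position" and "rotation" of the camera in the world. Camera axes: x right, y down, z forward; pixel columns grow to the right and rows downward; lengths in m; the calibration is good to about 2 mm. A picture is of the moment at which its call begins. There is no depth.
- job.job_done(): hands the job in; it is judged then, once.
Trained networks look in a picture, given as the dict that the camera call returned (one of the last four; its "shot" number tells which), for a name from the list of things; names that differ only in an ending like _2 or _b are one class to them, and where a whole thing is asked for, a point or a joint stands for the part that bears it (a point fixed in the world has none). Each returns a list of dicts, best first, with "score" (0 to 1); they miss things now and then, are a little off and sometimes report something else, mostly with a low value. They report only what shows in the picture. A call takes as long as a camera call. They do not tell look-alikes from the thing itself.
- imaging.search_frame(label, picture): "at" ([column, row] in pixels, amid what is visible of it).
The state is a dict: "t": time; "q": joint angles; "dq": joint speeds; "joint_efforts": joint torques, N m; "ee_pos": TCP position; "tool_rot": TCP orientation; "ft_force": force on the tool from outside, world axes, zero at the start; "ft_torque": the same for the moment, N m; "width": finger opening in m; "gripper_force": force on a finger pad.
Only numpy, scipy, OpenCV 4.12 (cv2) and the standard library are available. Lean on these libraries where they do the work, as an engineer would, in place of code of your own. Each camera call takes 0.05 s, during which the arm holds its last target. There are 200 camera calls.

## Working session

There is one attempt and no reset: what is moved stays moved. The work goes in short steps, Python scripts to look and compute and a tool call to move; the robot and the scene stay as the last step left them, time stands still between calls to the robot, and variables do not carry over. Pictures are saved under pics/ and viewed, at most 10 in all, crops included, and the job is handed in when it is done.

Besides the shell and the picture viewer there is one more tool, called after "Emit:" as name(argument=value, ...), one argument or row to a line, values as JSON. send_rows: Moves the arm, as the interface text tells. Its arguments: {"type":"object","properties":{"motion":{"type":"array"},"force":{"type":"number"}},"required":["motion"]}

```bash
mkdir -p pics; ls
cat > h.py <<'E'
import numpy as np,cv2
from cell import manip,imaging,job
def save(p,n,box=None,s=1):
    f=p["frame"][:,:,::-1]
    if box: f=f[box[1]:box[3],box[0]:box[2]]
    cv2.imwrite("pics/"+n,cv2.resize(f,None,fx=s,fy=s,interpolation=cv2.INTER_CUBIC))
def hit(p,px,z):
    "world point at height z under pixel"
    d=np.array(p["rotation"])@np.array([(px[0]-p["cx"])/p["fx"],(px[1]-p["cy"])/p["fy"],1])
    o=np.array(p["position"]); return o+d*(z-o[2])/d[2]
def proj(p,X):
    c=np.array(p["rotation"]).T@(np.array(X)-np.array(p["position"])); return np.array([p["fx"]*c[0]/c[2]+p["cx"],p["fy"]*c[1]/c[2]+p["cy"]])
E
python3 - <<'E'
from h import *
np.set_printoptions(precision=4,suppress=True)
a=imaging.camera("top");b=imaging.camera("scene")
both=np.vstack([a["frame"],b["frame"]])
save(a,"top.png");save(b,"scene.png")
for n,p in(("top",a),("scene",b)):
    print(n,p["position"],np.array(p["rotation"]).tolist(),p["fx"],p["cx"],p["cy"])
    for l in["seat","shaft_end","slot","key","pulley","cradle","jug_yellow","jug_red","beaker","wrench","mallet","collar"]:
        print(l,[(np.round(d["at"],1).tolist(),round(d["score"],2)) for d in imaging.search_frame(l,p)][:3])
s=manip.read_state();print(s)
E
```

```text
pics
top [0.4531 0.1213 1.056 ] [-2.1447083569123744, 2.1705498317289345, -0.210298080490753] 381.6495882643894 274.5584886711256 203.8850241906093
seat [([429.0, 238.9], 0.57)]
shaft_end [([429.8, 235.6], 0.8)]
slot [([432.1, 235.0], 0.76)]
key [([298.1, 246.3], 0.51), ([274.3, 179.1], 0.46)]
pulley [([207.2, 246.0], 0.9), ([196.1, 193.3], 0.7), ([217.2, 296.6], 0.61)]
cradle [([389.2, 146.5], 0.63), ([208.3, 256.6], 0.48)]
jug_yellow [([211.6, 148.7], 0.88)]
jug_red [([388.3, 146.5], 0.84)]
beaker [([252.7, 137.8], 0.76)]
wrench [([302.0, 150.8], 0.85)]
mallet [([147.3, 216.9], 0.67), ([430.1, 234.2], 0.46)]
collar []
scene [0.8928 0.6334 0.8879] [-0.7136646329519244, -2.7353933833413437, 0.9169109236587694] 489.8512964193534 277.422257860402 218.62491542979882
seat [([219.5, 97.5], 0.67)]
shaft_end [([217.9, 97.1], 0.75)]
slot [([215.2, 98.0], 0.68)]
key [([218.1, 96.4], 0.66), ([292.4, 196.2], 0.41)]
pulley [([389.5, 239.2], 0.76), ([351.8, 264.9], 0.74), ([307.4, 309.5], 0.6)]
cradle [([343.7, 284.6], 0.63), ([219.1, 97.9], 0.31)]
jug_yellow [([239.2, 310.2], 0.89), ([219.8, 96.5], 0.57)]
jug_red [([147.4, 149.9], 0.79), ([216.7, 98.0], 0.56)]
beaker [([192.1, 279.9], 0.59), ([293.0, 195.5], 0.59)]
wrench [([179.2, 223.6], 0.8)]
mallet [([360.2, 369.8], 0.91)]
collar [([232.9, 252.8], 0.78)]
{'t': 1.3, 'q': array([-1.464 ,  0.2759,  1.5049,  0.    ,  1.3607, -0.121 ]), 'dq': array([ 0.0006, -0.0013,  0.0017,  0.0017, -0.0009,  0.    ]), 'joint_efforts': array([ -0.0004, -41.6666, -24.6094,  -0.0003,   0.0002,  -0.    ]), 'ee_pos': array([ 0.1298, -0.5602,  0.4047]), 'tool_rot': array([ 3.1212,  0.357 , -0.    ]), 'ft_force': array([ 0.7554, -0.8985, -0.1285]), 'ft_torque': array([0.0092, 0.0087, 0.061 ]), 'gripper_force': 0.0, 'width': 0.08533855831374523}
```

Run:
```python
s=open('h.py').read().replace('np.array(p["rotation"])','cv2.Rodrigues(np.array(p["rotation"],float))[0]')
open('h.py','w').write(s)
import cv2
cv2.imwrite('pics/topb.png',cv2.resize(cv2.imread('pics/top.png')[70:370,90:490],None,fx=2,fy=2,interpolation=cv2.INTER_CUBIC))
cv2.imwrite('pics/sceneb.png',cv2.resize(cv2.imread('pics/scene.png')[50:390,90:490],None,fx=1.75,fy=1.75,interpolation=cv2.INTER_CUBIC))
```

```text
(no output)
```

View pics/topb.png

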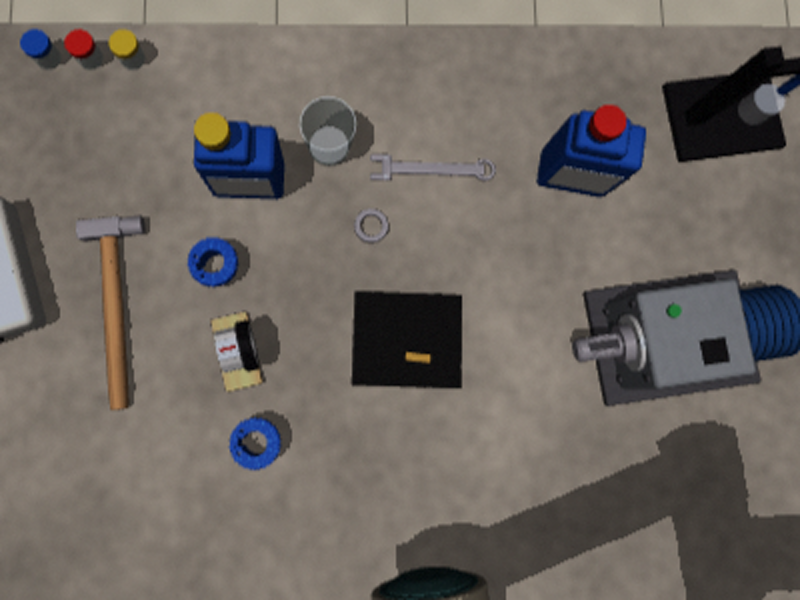

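View pics/sceneb.png

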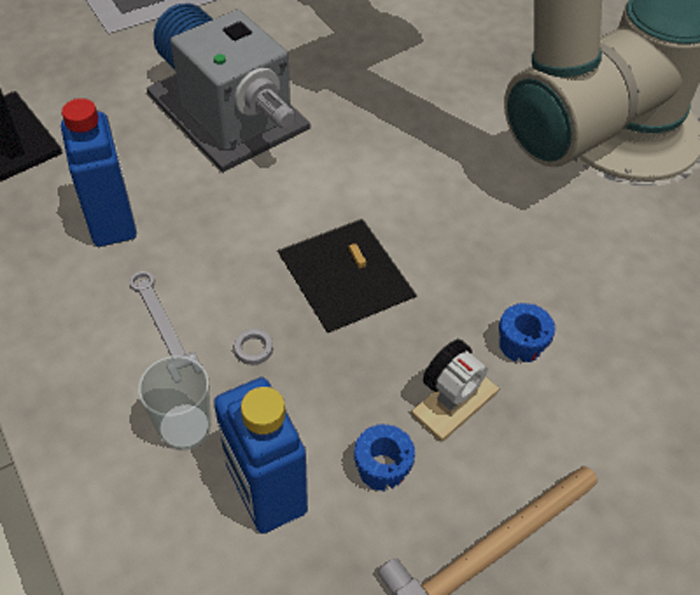

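Run:
```python
import cv2,numpy as np
from h import imaging,hit
np.set_printoptions(precision=4,suppress=True)
t=cv2.imread('pics/top.png');s=cv2.imread('pics/scene.png')
R=lambda im,x,y,w,h:cv2.resize(im[y:y+h,x:x+w],(400,300),interpolation=cv2.INTER_CUBIC)
m=np.vstack([np.hstack([R(t,370,222,60,45),R(s,215,80,60,45)]),np.hstack([R(t,180,222,60,45),R(s,320,235,60,45)])])
cv2.imwrite('pics/comp.png',m)
p=imaging.camera("top"); q=imaging.camera("scene")
for n,c,z in(("top",p,.014),("scene",q,.009)):
    h=cv2.cvtColor(c["frame"],cv2.COLOR_RGB2HSV)
    k=cv2.inRange(h,(8,120,120),(28,255,255)); 
    r=cv2.inRange(h,(0,130,100),(6,255,255))|cv2.inRange(h,(174,130,100),(180,255,255))
    for nm,mm,zz in(("key",k,z),("red",r,.087)):
        N,_,st,ce=cv2.connectedComponentsWithStats(mm)
        for i in range(1,N):
            if 8<st[i,4]<200:
                ys,xs=np.where(_==i)
                P=np.array([hit(c,(x,y),zz)[:2] for x,y in zip(xs,ys)])
                w,v=np.linalg.eigh(np.cov(P.T)); print(n,nm,ce[i],st[i],P.mean(0),"dir",v[:,1],np.sqrt(12*np.abs(w)))
```

```text
top key [150.7801  90.7801] [144  85  14  13 141] [0.9479 0.4297] dir [-0.9753  0.221 ] [0.0337 0.0346]
top key [298.5581 248.0465] [293 246  12   5  43] [0.4945 0.0163] dir [0.1248 0.9922] [0.0097 0.0347]
top red [128.6483  90.7448] [122  84  14  14 145] [0.9132 0.4663] dir [-0.8227  0.5685] [0.0319 0.0323]
top red [203.4 243.9] [200 243   8   3  10] [0.5051 0.2632] dir [-0.2555  0.9668] [0.0031 0.0211]
scene key [293.9375 194.8542] [290 190   9  11  48] [0.491  0.0139] dir [0.133  0.9911] [0.0101 0.0344]
scene red [355.2857 258.2143] [352 255   8   7  14] [0.5041 0.2643] dir [-0.2478  0.9688] [0.0031 0.0204]
```

View pics/comp.png

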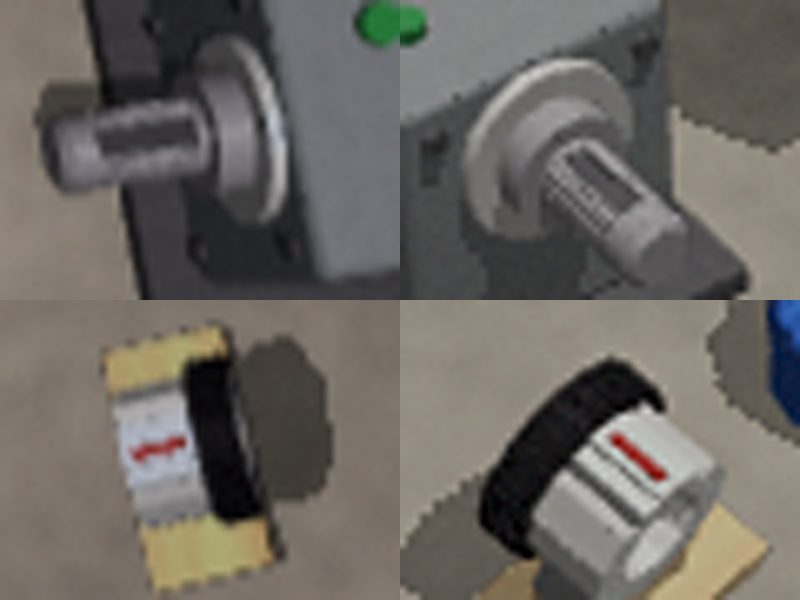

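Run:
```python
import cv2,numpy as np
t=cv2.imread('pics/top.png');s=cv2.imread('pics/scene.png')
def R(im,x,y,w,h):
    o=cv2.resize(im[y:y+h,x:x+w],(800,300),interpolation=cv2.INTER_CUBIC)
    o=cv2.convertScaleAbs(o,alpha=1.5)
    for i in range(0,w,5): cv2.putText(o,str(x+i),(int(i*800/w),10),0,.35,(0,255,255));cv2.line(o,(int((i+.5)*800/w),12),(int((i+.5)*800/w),16),(0,255,255))
    for i in range(0,h,5): cv2.putText(o,str(y+i),(0,int((i+.5)*300/h)),0,.35,(0,255,255))
    return o
cv2.imwrite('pics/slot.png',np.vstack([R(t,373,231,48,18),R(s,230,95,48,18)]))
```

```text
(no output)
```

View pics/slot.png

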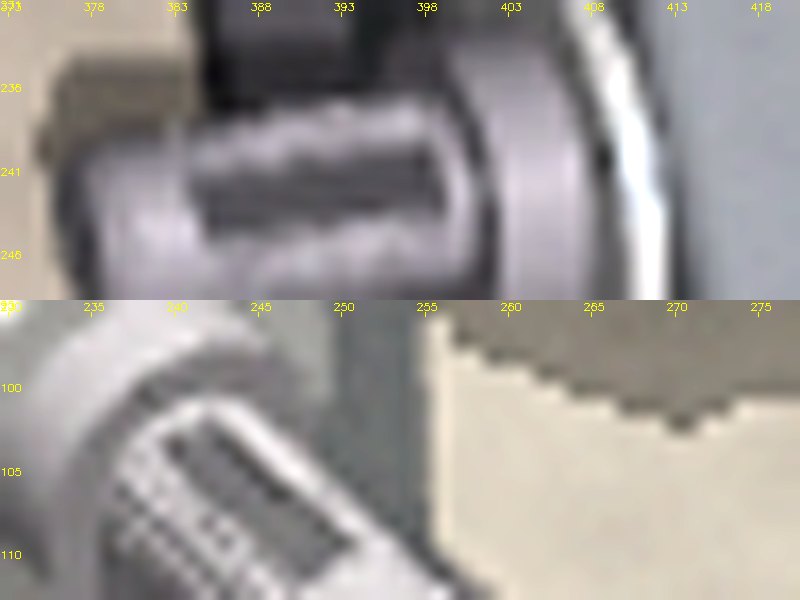

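```bash
cat > fit.py <<'E'
from h import *
from scipy.optimize import least_squares
P=imaging.camera("top");Q=imaging.camera("scene")
h=np.sqrt(15**2-5.5**2)/1000
# (x, y) corners of the slot in the shaft frame: order free-end/-y, free-end/+y, shoulder/-y, shoulder/+y
C=np.array([[.042,-.0055,h],[.042,.0055,h],[.004,-.0055,h],[.004,.0055,h]])
T=np.array([[383.8,241.3],[384.8,244.8],[398.9,239.4],[399.3,243.0]])
S=np.array([[247.8,111.6],[251.4,109.2],[239.4,102.7],[242.3,101.7]])
def W(a,X):
    x,y,yaw,r=a;c,s=np.cos(r),np.sin(r);Rx=np.array([[1,0,0],[0,c,-s],[0,s,c]]);c,s=np.cos(yaw),np.sin(yaw)
    return X@(np.array([[c,-s,0],[s,c,0],[0,0,1]])@Rx).T+[x,y,.1]
def res(a,cams=((P,T),(Q,S))): return np.concatenate([(np.array([proj(c,x) for x in W(a,C)])-m).ravel() for c,m in cams])
if __name__=="__main__":
    np.set_printoptions(precision=4,suppress=True)
    for cams in(((P,T),(Q,S)),((P,T),),((Q,S),)):
        r=least_squares(res,[.5,-.2,1.6,0],args=(cams,));print(r.x,np.degrees(r.x[2:]),r.fun.round(1))
    r=least_squares(res,[.5,-.2,1.6,0]).x
    for n in((0,0,0),(.056,0,0),(.023,0,.015)):print(n,W([*r[:3],0],np.array([n])))
    for c in(P,Q):print([proj(c,W(r,np.array([n]))[0]).round(1).tolist() for n in((.056,0,0),(.056,.0115,0),(.056,-.0115,0),(0,.024,0),(0,-.024,0),(-.02,0,.024))])
E
python3 fit.py
```

```text
[ 0.5041 -0.2296  1.6885 -0.003 ] [96.7465 -0.1743] [ 0.1 -0.1 -0.1  0.8 -0.1 -0.2  0.3  0.6 -0.3  0.1 -0.1  0.7 -0.7  0.5
  0.2 -0.2]
[ 0.4983 -0.2307  1.6706  0.4554] [95.7202 26.0915] [-0.2 -0.2  0.1  0.1 -0.4 -0.   0.5  0.2]
[ 0.5035 -0.2301  1.6974 -0.0149] [97.2555 -0.8559] [ 0.  -0.2  0.2  0.4 -0.5  0.2  0.3 -0.5]
(0, 0, 0) [[ 0.5041 -0.2296  0.1   ]]
(0.056, 0, 0) [[ 0.4975 -0.174   0.1   ]]
(0.023, 0, 0.015) [[ 0.5014 -0.2068  0.115 ]]
[[377.1, 244.4], [377.9, 249.0], [376.4, 239.9], [400.4, 251.0], [397.0, 232.1], [410.1, 239.9]]
[[252.9, 118.5], [256.9, 116.7], [248.9, 120.4], [248.1, 102.3], [231.7, 109.7], [234.9, 93.8]]
```

Run:
```python
from fit import *
a=[.5041,-.2296,1.6885,0]
for nm,c in(("top",P),("scene",Q)):
    g=cv2.cvtColor(c["frame"],cv2.COLOR_RGB2GRAY).astype(np.float32)
    for xr,lab in((np.linspace(.010,.036,40),"slot"),(np.linspace(.044,.050,10),"plain")):
        A=proj(c,W(a,np.array([[xr[0],0,0]]))[0]);B=proj(c,W(a,np.array([[xr[-1],0,0]]))[0]);mm=np.linalg.norm(proj(c,W(a,np.array([[.056,0,0]]))[0])-proj(c,W(a,np.array([[0,0,0]]))[0]))/56
        d=(B-A)/np.linalg.norm(B-A);n=np.array([-d[1],d[0]])
        o=np.arange(-14,14.1,.5)
        pts=A+(B-A)*np.linspace(0,1,40)[:,None]
        mp=(pts[None]+o[:,None,None]*n).astype(np.float32)
        v=cv2.remap(g,mp[...,0],mp[...,1],cv2.INTER_LINEAR).mean(1)
        # pixel offsets of +-15mm lateral silhouettes and per-mm scale
        M=(A+B)/2
        xm=xr.mean()
        ph=np.radians(np.arange(0,360,3));sil=np.array([proj(c,p)for p in W(a,np.c_[0*ph+xm,.015*np.cos(ph),.015*np.sin(ph)])])-M
        sl=[((proj(c,W([*a[:3],r],np.array([[xm,y,h]]))[0]-M)@n).round(2)) for r in(-.1,0,.1) for y in(-.0055,.0055)]
        print(nm,lab,"sil",(sil@n).min().round(2),(sil@n).max().round(2),"slot edges r=-.1,0,.1 (-y,+y)",sl)
        print(" ".join(f"{x:g}:{int(y)}" for x,y in zip(o,v)))
```

```text
Traceback (most recent call last):
ValueError: operands could not be broadcast together with shapes (3,) (2,)
```

```bash
cat > prof.py <<'E'
from fit import *
import sys
a=[.5041,-.2296,1.6885,0]
for nm,c in(("top",P),("scene",Q)):
    g=cv2.cvtColor(c["frame"],cv2.COLOR_RGB2GRAY).astype(np.float32)
    f=lambda x,y,z,r=0:proj(c,W([*a[:3],r],np.array([[x,y,z]]))[0])
    for x0,x1,lab in((.010,.036,"slot"),(.044,.050,"plain")):
        A,B=f(x0,0,0),f(x1,0,0);d=(B-A)/np.linalg.norm(B-A);n=np.array([-d[1],d[0]]);M=(A+B)/2;xm=(x0+x1)/2
        o=np.arange(-12,12.1,.5)
        mp=((A+(B-A)*np.linspace(0,1,40)[:,None])[None]+o[:,None,None]*n).astype(np.float32)
        v=cv2.remap(g,mp[...,0],mp[...,1],cv2.INTER_LINEAR).mean(1)
        sil=[(f(xm,.015*np.cos(t),.015*np.sin(t))-M)@n for t in np.radians(np.arange(0,360,3))]
        print(nm,lab,"sil",np.round([min(sil),max(sil)],2),"edges r=-.1,0,.1 (-y,+y)",[round(float((f(xm,y,h,r)-M)@n),2) for r in(-.1,0,.1) for y in(-.0055,.0055)])
        print(" ".join(f"{x:g}:{int(y)}" for x,y in zip(o,v)))
E
python3 prof.py
```

```text
top slot sil [-6.01  5.98] edges r=-.1,0,.1 (-y,+y) [1.71, -2.73, 2.28, -2.18, 2.83, -1.6]
-12:66 -11.5:65 -11:63 -10.5:63 -10:64 -9.5:63 -9:63 -8.5:63 -8:64 -7.5:65 -7:66 -6.5:70 -6:76 -5.5:85 -5:95 -4.5:103 -4:110 -3.5:114 -3:114 -2.5:108 -2:96 -1.5:79 -1:63 -0.5:57 0:56 0.5:56 1:56 1.5:61 2:71 2.5:84 3:98 3.5:106 4:106 4.5:97 5:82 5.5:62 6:42 6.5:33 7:31 7.5:31 8:31 8.5:32 9:36 9.5:42 10:48 10.5:54 11:55 11.5:55 12:55
top plain sil [-6.02  5.99] edges r=-.1,0,.1 (-y,+y) [1.71, -2.74, 2.29, -2.18, 2.84, -1.6]
-12:130 -11.5:129 -11:129 -10.5:129 -10:128 -9.5:128 -9:127 -8.5:126 -8:124 -7.5:117 -7:108 -6.5:95 -6:86 -5.5:89 -5:93 -4.5:100 -4:107 -3.5:111 -3:115 -2.5:117 -2:119 -1.5:121 -1:123 -0.5:124 0:123 0.5:118 1:113 1.5:110 2:107 2.5:102 3:97 3.5:88 4:80 4.5:70 5:60 5.5:57 6:55 6.5:59 7:63 7.5:64 8:64 8.5:63 9:64 9.5:75 10:88 10.5:102 11:116 11.5:118 12:119
scene slot sil [-6.24  6.23] edges r=-.1,0,.1 (-y,+y) [-1.73, -5.38, -1.12, -5.04, -0.49, -4.64]
-12:89 -11.5:85 -11:80 -10.5:77 -10:75 -9.5:74 -9:73 -8.5:73 -8:73 -7.5:84 -7:108 -6.5:132 -6:140 -5.5:127 -5:100 -4.5:86 -4:87 -3.5:92 -3:94 -2.5:93 -2:95 -1.5:104 -1:115 -0.5:122 0:126 0.5:122 1:113 1.5:104 2:93 2.5:95 3:98 3.5:86 4:73 4.5:65 5:61 5.5:61 6:61 6.5:61 7:60 7.5:58 8:57 8.5:56 9:57 9.5:57 10:56 10.5:55 11:55 11.5:55 12:55
scene plain sil [-6.31  6.29] edges r=-.1,0,.1 (-y,+y) [-1.75, -5.43, -1.13, -5.09, -0.5, -4.68]
-12:143 -11.5:143 -11:143 -10.5:143 -10:145 -9.5:142 -9:128 -8.5:103 -8:80 -7.5:80 -7:110 -6.5:132 -6:137 -5.5:140 -5:140 -4.5:137 -4:133 -3.5:135 -3:134 -2.5:132 -2:131 -1.5:126 -1:123 -0.5:123 0:118 0.5:114 1:113 1.5:110 2:105 2.5:98 3:92 3.5:85 4:77 4.5:68 5:61 5.5:63 6:69 6.5:67 7:62 7.5:63 8:68 8.5:67 9:63 9.5:64 10:70 10.5:67 11:63 11.5:70 12:77
```

The pulley is the metal and black one with the red stripe in the wooden cradle, at top (207,244). The blue ones at (196,201) and (217,291) are look-alikes. The enlarged crop confirms this. The key is at top (298.5,248), and the slot is turned about +0.12 rad.

The rows are not in the units I measure in: shifts go in shares of 0.4 m and turns go in shares of 2 rad. I convert before sending: 30 cm is 0.75, 25 cm is 0.625, 0.86 rad is 0.43.

Emit:
send_rows(
  motion=[
    [0.5,0.15,0.225,-0.05,0,0,0.085],
    [0.5,0.225,0.35,-0.1,0,0,0.175],
    [0.5,0.325,0.5,-0.15,0,0,0.26],
    [0.5,0.4,0.625,-0.2,0,0,0.345],
    [0.5,0.475,0.75,-0.25,0,0,0.43],
  ],
  force=30,
)

```text
t: 2.33
ee_pos: [0.2924, -0.3047, 0.3223]
tool_rot: [2.683, 1.631, 0.001]
ft_force: [0.7, -0.3, 0.3]
width: 0.0422
gripper_force: 0.0
```

Scaled: 27.5 cm is 0.6875, 17.3 cm is 0.4325, 0.353 rad is 0.1765.

Emit:
send_rows(
  motion=[
    [0.5,0.1,0.15,-0.05,0,0,0.05],
    [0.5,0.2,0.3,-0.1,0,0,0.1],
    [0.5,0.3,0.45,-0.1375,0,0,0.15],
    [0.5,0.375,0.6,-0.1375,0,0,0.1765],
    [0.5,0.4325,0.6875,-0.1375,0,0,0.1765],
  ],
)

```text
t: 2.95
ee_pos: [0.4556, -0.0455, 0.268]
tool_rot: [2.36, 2.073, -0.0]
ft_force: [0.6, -1.1, 0.8]
width: 0.0429
gripper_force: 0.0
```

Emit:
send_rows(
  motion=[
    [0.5,0,0,0,0,0,0],
    [0.5,0,0,0,0,0,0],
    [0.5,0,0,0,0,0,0],
    [0.5,0,0,0,0,0,0],
    [0.5,0,0,0,0,0,0],
  ],
)

```text
t: 3.58
ee_pos: [0.4545, -0.0484, 0.2682]
tool_rot: [2.363, 2.07, 0.0]
ft_force: [-0.3, -0.0, -0.7]
width: 0.0426
gripper_force: 0.0
```

Run:
```python
from h import *
np.set_printoptions(precision=4,suppress=True)
s=manip.read_state();print(s["t"],s["ee_pos"],s["tool_rot"],s["q"],s["ft_force"])
from scipy.spatial.transform import Rotation as Ro
R=Ro.from_rotvec(s["tool_rot"]).as_matrix();print(np.degrees(np.arctan2(R[1,1],R[0,1])))
b=imaging.camera("scene");t=imaging.camera("top")
tip=s["ee_pos"]+R@[0,0,.173]
print(tip,[proj(c,tip) for c in(t,b)])
X=lambda c,px:cv2.resize(c["frame"][int(px[1])-30:int(px[1])+30,int(px[0])-40:int(px[0])+40,::-1],(400,300),interpolation=cv2.INTER_CUBIC)
cv2.imwrite("pics/ka.png",np.hstack([X(t,proj(t,tip)),X(b,proj(b,tip))]))
```

```text
3.575 [ 0.4545 -0.0484  0.2682] [2.3631 2.0698 0.0001] [-0.2584  0.2267  1.9552 -0.0001  0.9595 -0.1262] [-0.3299 -0.0208 -0.6846]
-7.5690810867468645
[ 0.4546 -0.0484  0.0952] [array([327.9212, 262.3849]), array([295.1238, 146.4014])]
```

View pics/ka.png

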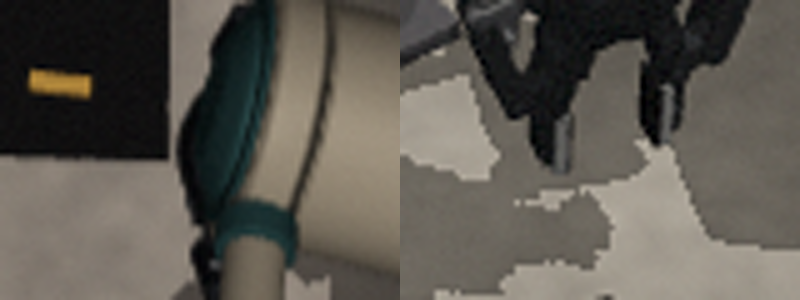

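The scene view shows the two fingertips at crop (165,170) and (265,140), within 3 px of the projection. The top view shows the key at crop (60,83).

Scaled: 6.35 cm is 0.1588, 3.85 cm is 0.0963.

Emit:
send_rows(
  motion=[
    [0.5,0.05,0.08,-0.025,0,0,0],
    [0.5,0.0963,0.1588,-0.05,0,0,0],
    [0.5,0.0963,0.1588,-0.1,0,0,0],
    [0.5,0.0963,0.1588,-0.15,0,0,0],
    [0.5,0.0963,0.1588,-0.15,0,0,0],
  ],
)

```text
t: 4.3
ee_pos: [0.4927, 0.0162, 0.2069]
tool_rot: [-2.359, -2.071, 0.004]
ft_force: [-0.2, -0.5, 0.8]
width: 0.0424
gripper_force: 0.0
```

Run:
```python
from h import *
np.set_printoptions(precision=4,suppress=True)
s=manip.read_state();print(s["t"],s["ee_pos"],s["tool_rot"],s["ft_force"])
b=imaging.camera("scene")
p=proj(b,s["ee_pos"]-[0,0,.173]);print(p)
save(b,"kb.png",(int(p[0])-40,int(p[1])-30,int(p[0])+40,int(p[1])+30),8)
h=cv2.cvtColor(b["frame"],cv2.COLOR_RGB2HSV);ys,xs=np.where(cv2.inRange(h,(8,120,120),(28,255,255))[150:240,260:340]);print(len(xs),xs.mean()+260,ys.mean()+150)
```

```text
4.3 [0.4927 0.0162 0.2069] [-2.3592 -2.0707  0.0037] [-0.1827 -0.4825  0.7517]
[294.1958 188.7662]
45 294.15555555555557 195.3111111111111
```

View pics/kb.png

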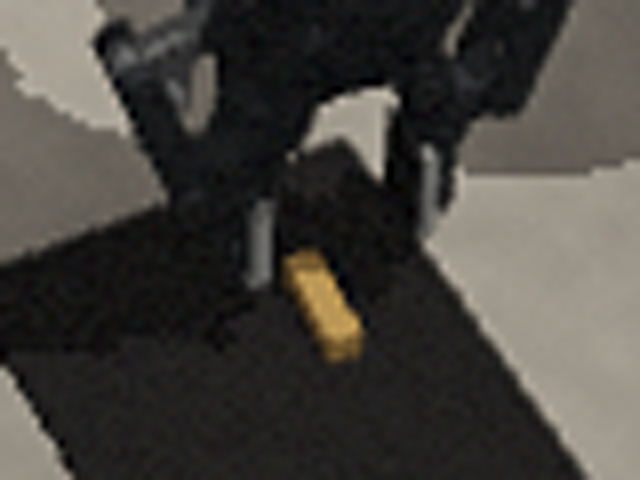

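The key, at crop (325,305), lies between the two fingertips at (260,285) and (430,230).

Scaled: -2.55 cm is -0.0638, -1.5 cm is -0.0375.

Emit:
send_rows(
  motion=[
    [0.5,0,0,-0.0375,0,0,0],
    [0.5,0,0,-0.0638,0,0,0],
    [0.3,0,0,-0.0638,0,0,0],
    [0,0,0,-0.0638,0,0,0],
    [0,0,0,-0.0638,0,0,0],
  ],
  force=40,
)

```text
t: 4.97
ee_pos: [0.4936, 0.0161, 0.1832]
tool_rot: [2.36, 2.072, 0.001]
ft_force: [-0.5, -0.5, 1.1]
width: 0.0083
gripper_force: 40.2
```

Scaled: 6 cm is 0.15, 2 cm is 0.05.

Emit:
send_rows(
  motion=[
    [0,0,0,0,0,0,0],
    [0,0,0,0,0,0,0],
    [0,0,0,0,0,0,0],
    [0,0,0,0.05,0,0,0],
    [0,0,0,0.15,0,0,0],
  ],
)

```text
t: 5.6
ee_pos: [0.4924, 0.0162, 0.2416]
tool_rot: [-2.358, -2.07, 0.005]
ft_force: [0.1, 0.9, 0.1]
width: 0.0083
gripper_force: 40.0
```

Run:
```python
from h import *
np.set_printoptions(precision=4,suppress=True)
s=manip.read_state();print(s)
```

```text
{'t': 5.6, 'q': array([-0.1084,  0.3085,  1.9161,  0.0001,  0.922 ,  0.0216]), 'dq': array([ 0.0012, -0.4565, -0.4085, -0.0001,  0.8212, -0.0016]), 'joint_efforts': array([  0.0905, -34.8474, -16.5315,  -0.002 ,  -0.5051,   0.    ]), 'ee_pos': array([0.4924, 0.0162, 0.2416]), 'tool_rot': array([-2.3583, -2.0699,  0.0052]), 'ft_force': array([0.0807, 0.891 , 0.1387]), 'ft_torque': array([-0.0352, -0.0299, -0.0405]), 'gripper_force': 39.95008885860443, 'width': 0.008255156883869895}
```

Scaled: -22 cm is -0.55, 3.35 cm is 0.0838, 0.25 rad is 0.125.

Emit:
send_rows(
  motion=[
    [0,0.0125,-0.1,0.05,0,0.01,0.025],
    [0,0.03,-0.225,0.1,0,0.025,0.06],
    [0,0.0525,-0.35,0.15,0,0.04,0.1],
    [0,0.075,-0.475,0.175,0.0005,0.055,0.125],
    [0,0.0838,-0.55,0.175,0.0005,0.0605,0.125],
  ],
)

```text
t: 6.22
ee_pos: [0.5275, -0.2063, 0.3132]
tool_rot: [-2.031, -2.289, 0.138]
ft_force: [-0.1, 0.4, -0.0]
width: 0.0082
gripper_force: 40.0
```

Emit:
send_rows(
  motion=[
    [0,0,0,0,0,0,0],
    [0,0,0,0,0,0,0],
    [0,0,0,0,0,0,0],
    [0,0,0,0,0,0,0],
    [0,0,0,0,0,0,0],
  ],
)

```text
t: 6.85
ee_pos: [0.5269, -0.2033, 0.3127]
tool_rot: [-2.028, -2.29, 0.138]
ft_force: [-0.8, -0.5, -0.2]
width: 0.0079
gripper_force: 40.0
```

```bash
cat > st.py <<'E'
from h import *
from scipy.spatial.transform import Rotation as Ro
np.set_printoptions(precision=4,suppress=True)
yaw=np.radians(96.75);seat=np.array([.5031,-.2297,.1])
F=np.array([[np.cos(yaw),-np.sin(yaw),0],[np.sin(yaw),np.cos(yaw),0],[0,0,1]])
def rep(L=.179):
    s=manip.read_state();R=Ro.from_rotvec(s["tool_rot"]).as_matrix()
    k=s["ee_pos"]+R@[0,0,L]
    print("t",round(s["t"],2),"ee",s["ee_pos"],"grip/w",round(s["gripper_force"],1),round(s["width"],4))
    print("part in seat frame mm",F.T@(k-seat)*1000,"tool axes in seat frame deg: roll",np.degrees(np.arctan2((F.T@R)[1,2],-(F.T@R)[2,2])),"pitch",np.degrees(np.arcsin((F.T@R)[0,2])),"yaw",np.degrees(np.arctan2((F.T@R)[0,1],-(F.T@R)[1,1])))
    print("force seat frame",F.T@s["ft_force"],"torque",F.T@s["ft_torque"],"raw",s["ft_force"])
    return s,R
if __name__=="__main__": rep()
E
python3 - <<'E'
from st import *
s,R=rep()
b=imaging.camera("scene");t=imaging.camera("top")
k=s["ee_pos"]+R@[0,0,.174];p=proj(b,k);print(p)
h=cv2.cvtColor(b["frame"],cv2.COLOR_RGB2HSV);m=cv2.inRange(h,(8,110,100),(28,255,255));x0,y0=p.astype(int)-25
ys,xs=np.where(m[y0:y0+50,x0:x0+50]);print(len(xs),xs.mean()+x0,ys.mean()+y0)
cv2.imwrite("pics/kc.png",np.vstack([cv2.resize(c["frame"][r:r+45,q:q+100,::-1],(667,300),interpolation=cv2.INTER_CUBIC) for c,q,r in((b,200,75),(t,345,215))]))
E
```

```text
t 6.85 ee [ 0.5269 -0.2033  0.3127] grip/w 40.0 0.0079
part in seat frame mm [23.4578 -5.1845 35.0134] tool axes in seat frame deg: roll 6.9012455658248655 pitch 1.878356638259146e-05 yaw 0.19218424685460006
force seat frame [-0.4383  0.8602 -0.1986] torque [-0.0708  0.0234 -0.0794] raw [-0.8027 -0.5364 -0.1986]
[242.8709  98.7125]
27 246.14814814814815 100.03703703703704
```

View pics/kc.png

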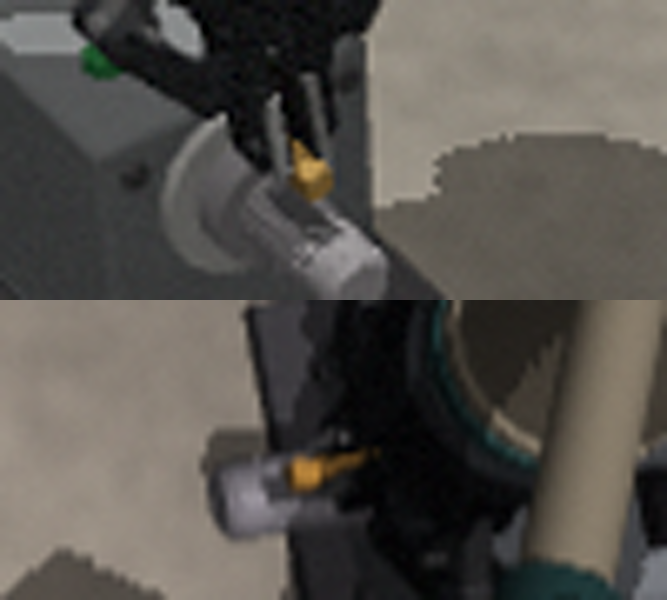

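Run:
```python
from st import *
s,R=rep()
b=imaging.camera("scene");t=imaging.camera("top")
ax=F@[1,0,0]
K=s["ee_pos"]+R@[0,0,.179]
Ty=R[:,1];U=-R[:,2]
for nm,c in(("scene",b),("top",t)):
    h=cv2.cvtColor(c["frame"],cv2.COLOR_RGB2HSV);m=cv2.inRange(h,(8,110,90),(28,255,255))
    p=proj(c,K);x0,y0=p.astype(int)-22
    ys,xs=np.where(m[y0:y0+44,x0:x0+44]);xs=xs+x0;ys=ys+y0
    print(nm,"obs x",xs.min(),xs.max(),"y",ys.min(),ys.max(), "n",len(xs))
    for r in range(ys.min(),ys.max()+1):print(r,xs[ys==r].min(),xs[ys==r].max(),end="; ")
    print()
    print("pred free end corners (bot+,bot-,top+,top-):",[proj(c,K+ax*.017+Ty*y+U*z).round(1).tolist() for z in(0,.01) for y in(-.005,.005)],"shoulder end top",proj(c,K-ax*.017+U*.01).round(1))
```

```text
t 6.95 ee [ 0.5269 -0.2035  0.3127] grip/w 40.0 0.0081
part in seat frame mm [23.2234 -5.1765 34.9942] tool axes in seat frame deg: roll 6.901275761449196 pitch 0.0006355630991486035 yaw 0.17298293117035696
force seat frame [-0.7486  0.1668 -0.2812] torque [-0.0964  0.0475  0.0051] raw [-0.0777 -0.7631 -0.2812]
scene obs x 244 249 y 96 104 n 31
96 244 244; 97 244 245; 98 244 246; 99 244 248; 100 244 248; 101 245 249; 102 245 249; 103 246 248; 104 246 247; 
pred free end corners (bot+,bot-,top+,top-): [[248.9, 103.1], [245.4, 105.1], [248.3, 99.9], [244.8, 101.9]] shoulder end top [238.5  93.3]
top obs x 389 396 y 239 243 n 22
239 389 396; 240 389 394; 241 389 392; 242 389 392; 243 390 390; 
pred free end corners (bot+,bot-,top+,top-): [[388.0, 243.1], [387.1, 239.1], [389.2, 242.4], [388.3, 238.4]] shoulder end top [402.5 238.5]
```

Scaled: -1.9 cm is -0.0475, -1.5 cm is -0.0375.

Emit:
send_rows(
  motion=[
    [0,-0.005,-0.0005,-0.0125,0,0,0],
    [0,-0.0063,-0.0008,-0.025,0,0,0],
    [0,-0.0075,-0.0009,-0.0375,0,0,0],
    [0,-0.0085,-0.001,-0.0475,0,0,0],
    [0,-0.0085,-0.001,-0.0475,0,0,0],
  ],
)

```text
t: 7.68
ee_pos: [0.5233, -0.2042, 0.2931]
tool_rot: [-2.028, -2.288, 0.138]
ft_force: [-0.4, 0.1, -0.5]
width: 0.008
gripper_force: 40.0
```

Scaled: -0.1 cm is -0.0025, -0.06 cm is -0.0015.

Emit:
send_rows(
  motion=[
    [0,0,0,-0.0008,0,0,0],
    [0,0,0,-0.0015,0,0,0],
    [0,-0.0003,0,-0.0025,0,0,0],
    [0,-0.0003,0,-0.0025,0,0,0],
    [0,-0.0003,0,-0.0025,0,0,0],
  ],
)

```text
t: 8.3
ee_pos: [0.5233, -0.2042, 0.2926]
tool_rot: [-2.029, -2.289, 0.138]
ft_force: [-0.4, -0.1, -1.9]
width: 0.0081
gripper_force: 40.0
```

```bash
python3 st.py
```

```text
t 8.3 ee [ 0.5233 -0.2042  0.2926] grip/w 40.0 0.0081
part in seat frame mm [22.9143 -1.5685 14.9418] tool axes in seat frame deg: roll 6.90726383560994 pitch 0.00480441126878625 yaw 0.14680922315302275
force seat frame [-0.0475  0.3975 -1.8672] torque [-0.0237  0.0215 -0.0009] raw [-0.3892 -0.0939 -1.8672]
```

Scaled: -0.1 cm is -0.0025, -0.06 cm is -0.0015.

Emit:
send_rows(
  motion=[
    [0,0,0,-0.0008,0,0,0],
    [0,0,0,-0.0015,0,0,0],
    [0,-0.0003,0,-0.0025,0,0,0],
    [0,-0.0003,0,-0.0025,0,0,0],
    [0,-0.0003,0,-0.0025,0,0,0],
  ],
)

```text
t: 8.93
ee_pos: [0.5233, -0.2043, 0.2916]
tool_rot: [-2.029, -2.289, 0.138]
ft_force: [0.3, -0.7, 0.5]
width: 0.0082
gripper_force: 40.0
```

Scaled: -0.07 cm is -0.0018, -0.05 cm is -0.0013.

Emit:
send_rows(
  motion=[
    [0,0,0,-0.0008,0,0,0],
    [0,0,0,-0.0013,0,0,0],
    [0,-0.0003,0,-0.0018,0,0,0],
    [0,-0.0003,0,-0.0018,0,0,0],
    [0,-0.0003,0,-0.0018,0,0,0],
  ],
)

```text
t: 9.55
ee_pos: [0.5233, -0.2043, 0.2913]
tool_rot: [-2.029, -2.289, 0.137]
ft_force: [0.6, 0.0, 4.8]
width: 0.008
gripper_force: 40.6
```

```bash
python3 st.py
```

```text
t 9.55 ee [ 0.5233 -0.2043  0.2913] grip/w 40.6 0.008
part in seat frame mm [22.8407 -1.5594 13.5451] tool axes in seat frame deg: roll 6.880177749623115 pitch -0.011239534673342084 yaw 0.14254354248562104
force seat frame [-0.064  -0.5635  4.8494] torque [ 0.0366 -0.104  -0.0049] raw [0.5671 0.0027 4.8494]
```

Scaled: -0.06 cm is -0.0015, -0.03 cm is -0.0008.

Emit:
send_rows(
  motion=[
    [0,-0.0008,0,0,0,0,0],
    [0,-0.0015,0,0,0,0,0],
    [0,-0.0015,0,0,0,0,0],
    [0,-0.0015,0,0,0,0,0],
    [0,-0.0015,0,0,0,0,0],
  ],
)

```text
t: 10.18
ee_pos: [0.523, -0.2043, 0.2913]
tool_rot: [-2.03, -2.29, 0.136]
ft_force: [1.6, 1.2, 5.6]
width: 0.0079
gripper_force: 40.6
```

```bash
python3 st.py
```

```text
t 10.18 ee [ 0.523  -0.2043  0.2913] grip/w 40.6 0.0079
part in seat frame mm [22.8404 -1.4813 13.5994] tool axes in seat frame deg: roll 6.817827795100083 pitch -0.0188511804369401 yaw 0.13587603503861398
force seat frame [ 1.0435 -1.7223  5.614 ] torque [-0.0379 -0.1187  0.017 ] raw [1.5877 1.2387 5.614 ]
```

Scaled: 0.12 cm is 0.003, 0.08 cm is 0.002.

Emit:
send_rows(
  motion=[
    [0,0.001,0,0,0,0,0],
    [0,0.002,0,0,0,0,0],
    [0,0.003,0,0,0,0,0],
    [0,0.003,0,0,0,0,0],
    [0,0.003,0,0,0,0,0],
  ],
)

```text
t: 10.8
ee_pos: [0.5237, -0.2043, 0.2903]
tool_rot: [-2.028, -2.288, 0.138]
ft_force: [-0.4, 0.1, -0.2]
width: 0.0082
gripper_force: 40.0
```

```bash
python3 st.py
```

```text
t 10.8 ee [ 0.5237 -0.2043  0.2903] grip/w 40.0 0.0082
part in seat frame mm [22.9027 -1.8487 12.6474] tool axes in seat frame deg: roll 6.933188777312791 pitch 0.025518082897456388 yaw 0.14318904341532981
force seat frame [ 0.1102  0.3828 -0.227 ] torque [-0.0842 -0.0346  0.0304] raw [-0.3931  0.0644 -0.227 ]
```

Scaled: -0.15 cm is -0.0038, -0.12 cm is -0.003.

Emit:
send_rows(
  motion=[
    [0,0,0,-0.001,0,0,0],
    [0,-0.0003,0,-0.002,0,0,0],
    [0,-0.0003,0,-0.003,0,0,0],
    [0,-0.0005,0,-0.0038,0,0,0],
    [0,-0.0005,0,-0.0038,0,0,0],
  ],
)

```text
t: 11.42
ee_pos: [0.5235, -0.2043, 0.2894]
tool_rot: [-2.029, -2.289, 0.138]
ft_force: [0.0, 0.2, -0.1]
width: 0.0084
gripper_force: 39.9
```

```bash
python3 st.py
```

```text
t 11.43 ee [ 0.5235 -0.2043  0.2894] grip/w 39.9 0.0084
part in seat frame mm [22.8694 -1.7415 11.6568] tool axes in seat frame deg: roll 6.913794983441284 pitch 0.008774070620710438 yaw 0.14390780703217582
force seat frame [ 0.1864 -0.0508 -0.0912] torque [-0.0508  0.027  -0.0054] raw [ 0.0286  0.1911 -0.0912]
```

Scaled: -0.15 cm is -0.0038, -0.12 cm is -0.003.

Emit:
send_rows(
  motion=[
    [0,0,0,-0.001,0,0,0],
    [0,-0.0003,0,-0.002,0,0,0],
    [0,-0.0003,0,-0.003,0,0,0],
    [0,-0.0005,0,-0.0038,0,0,0],
    [0,-0.0005,0,-0.0038,0,0,0],
  ],
)

```text
t: 12.05
ee_pos: [0.5234, -0.2043, 0.2879]
tool_rot: [-2.029, -2.289, 0.138]
ft_force: [1.0, 0.1, -1.0]
width: 0.0081
gripper_force: 40.0
```

```bash
python3 st.py
```

```text
t 12.05 ee [ 0.5234 -0.2043  0.2879] grip/w 40.0 0.0081
part in seat frame mm [22.9024 -1.5971 10.2021] tool axes in seat frame deg: roll 6.907971223285528 pitch 0.00513043758689871 yaw 0.14653717019594206
force seat frame [-0.0637 -1.032  -0.9941] torque [-0.0862 -0.0274  0.0399] raw [ 1.0323  0.0581 -0.9941]
```

Scaled: -0.06 cm is -0.0015, -0.04 cm is -0.001.

Emit:
send_rows(
  motion=[
    [0,0,0,-0.0005,0,0,0],
    [0,0,0,-0.001,0,0,0],
    [0,-0.0003,0,-0.0015,0,0,0],
    [0,-0.0003,0,-0.0015,0,0,0],
    [0,-0.0003,0,-0.0015,0,0,0],
  ],
)

```text
t: 12.68
ee_pos: [0.5233, -0.2043, 0.2878]
tool_rot: [-2.029, -2.289, 0.137]
ft_force: [-0.4, 1.2, 5.1]
width: 0.008
gripper_force: 40.6
```

```bash
python3 st.py
```

```text
t 12.68 ee [ 0.5233 -0.2043  0.2878] grip/w 40.6 0.008
part in seat frame mm [22.8653 -1.6256 10.0857] tool axes in seat frame deg: roll 6.881224925256982 pitch -0.008496049220228737 yaw 0.14420192950528468
force seat frame [1.2308 0.2961 5.1224] torque [ 0.1335 -0.1703 -0.0324] raw [-0.4387  1.1874  5.1224]
```

Scaled: 5 cm is 0.125, 1.5 cm is 0.0375.

Emit:
send_rows(
  motion=[
    [0.15,0,0,0,0,0,0],
    [0.2,0,0,0,0,0,0],
    [0.3,0.0005,0,0.005,0,0,0],
    [0.3,0.0038,0.0005,0.0375,0,0,0],
    [0.3,0.015,0.0025,0.125,0,0,0],
  ],
)

```text
t: 13.3
ee_pos: [0.5288, -0.2031, 0.3369]
tool_rot: [-2.026, -2.286, 0.139]
ft_force: [1.1, 0.3, 0.2]
width: 0.0257
gripper_force: 0.0
```

Scaled: 26 cm is 0.65, 22 cm is 0.55, -0.12 rad is -0.06.

Emit:
send_rows(
  motion=[
    [0.5,0,0.125,0.025,0,0,0],
    [0.9,0,0.275,0.05,0,0,0],
    [0.97,0,0.425,0.05,0,-0.025,0],
    [0.97,0,0.55,0.05,0,-0.05,0],
    [0.97,0,0.65,0.05,0,-0.06,0],
  ],
)

```text
t: 13.92
ee_pos: [0.5289, 0.0588, 0.3586]
tool_rot: [2.076, 2.343, -0.013]
ft_force: [1.3, -0.3, 0.7]
width: 0.0827
gripper_force: 0.0
```

Run:
```python
from st import *
s,R=rep()
b=imaging.camera("scene");t=imaging.camera("top")
cv2.imwrite("pics/kd.png",np.vstack([cv2.resize(c["frame"][r:r+24,q:q+64,::-1],(800,300),interpolation=cv2.INTER_CUBIC) for c,q,r in((b,215,92),(t,365,230))]))
np.savez("seated.npz",b=b["frame"],t=t["frame"])
```

```text
t 13.93 ee [0.5289 0.0588 0.3586] grip/w 0.0 0.0827
part in seat frame mm [280.9176 -59.7904  79.6165] tool axes in seat frame deg: roll -0.07874640277507323 pitch -0.8023071653008336 yaw 0.15555032706249022
force seat frame [-0.4564 -1.2067  0.6647] torque [-0.0092  0.0409 -0.0325] raw [ 1.2519 -0.3114  0.6647]
```

View pics/kd.png

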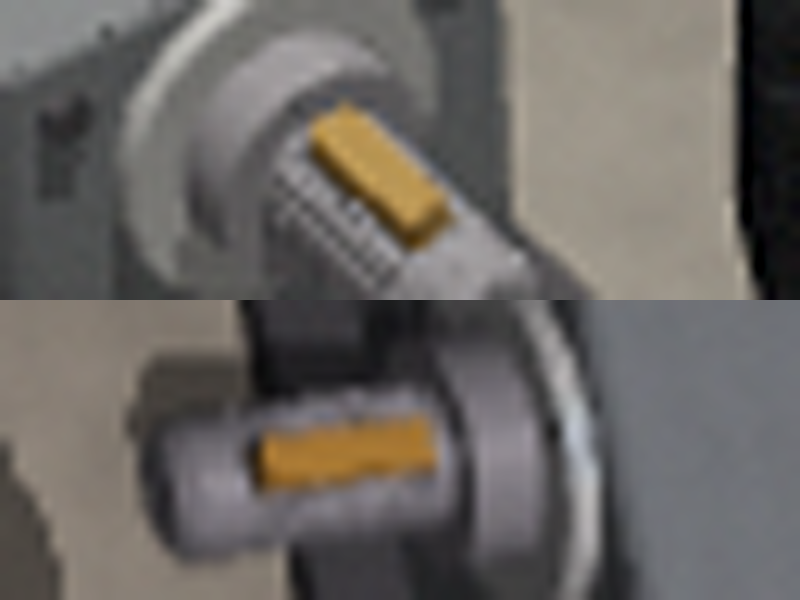

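The brass key now sits in the slot: scene crop (380,180), top crop (350,450), lying flat with a small gap at its free end.

Scaled: 20.6 cm is 0.515, -5.9 cm is -0.1475, 0.133 rad is 0.0665.

Emit:
send_rows(
  motion=[
    [1,-0.0125,0.125,-0.025,0.0015,0,0.015],
    [1,-0.03,0.25,-0.075,0.0035,0.0005,0.035],
    [1,-0.0475,0.375,-0.125,0.007,0.001,0.0665],
    [1,-0.0613,0.475,-0.1475,0.007,0.001,0.0665],
    [1,-0.0613,0.515,-0.1475,0.007,0.001,0.0665],
  ],
  force=40,
)

```text
t: 14.65
ee_pos: [0.5046, 0.2639, 0.298]
tool_rot: [-1.921, -2.485, 0.003]
ft_force: [-0.3, -0.9, -0.2]
width: 0.0851
gripper_force: 0.0
```

Run:
```python
from st import *
s,R=rep()
b=imaging.camera("scene")
tip=s["ee_pos"]+R@[0,0,.165];p=proj(b,tip)
print("want len dir 104.5, have",np.degrees(np.arctan2(R[1,0],R[0,0])),np.degrees(np.arctan2(R[1,1],R[0,1])),R[:,2])
x,y=p.astype(int);save(b,"pa.png",(x-45,y-40,x+45,y+60),6)
h=cv2.cvtColor(b["frame"],cv2.COLOR_RGB2HSV);r=cv2.inRange(h,(0,130,100),(6,255,255))|cv2.inRange(h,(174,130,100),(180,255,255));ys,xs=np.where(r[240:280,335:375]);print(len(xs),xs.mean()+335,ys.mean()+240)
```

```text
t 14.65 ee [0.5046 0.2639 0.298 ] grip/w 0.0 0.0851
part in seat frame mm [489.8558 -59.1688  19.032 ] tool axes in seat frame deg: roll 0.1082716978958669 pitch -0.035753923939684934 yaw 7.826787696823612
force seat frame [-0.8976  0.3831 -0.1917] torque [ 0.0111  0.0749 -0.062 ] raw [-0.2749 -0.9364 -0.1917]
want len dir 104.5, have 104.57682816231264 14.576787696823608 [-0.0018 -0.0008 -1.    ]
14 355.2857142857143 258.2142857142857
```

View pics/pa.png

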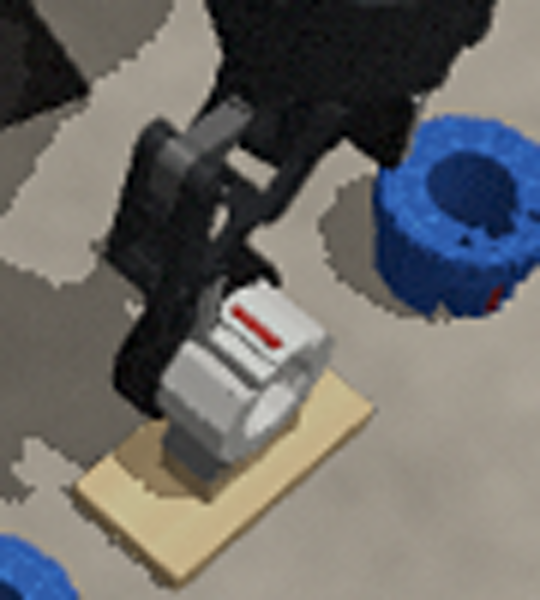

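The open gripper stands over the metal pulley: stripe at crop (258,325), fingers to either side at (145,385) and (395,150). The blue look-alike at (450,215) is clear of it.

Scaled: -9 cm is -0.225, -8 cm is -0.2.

Emit:
send_rows(
  motion=[
    [1,0,0.0013,-0.075,0,0,0],
    [1,0,0.0025,-0.15,0,0,0],
    [1,0,0.0025,-0.2,0,0,0],
    [1,0,0.0025,-0.225,0,0,0],
    [1,0,0.0025,-0.225,0,0,0],
  ],
)

```text
t: 15.32
ee_pos: [0.5053, 0.2629, 0.2084]
tool_rot: [-1.925, -2.482, 0.002]
ft_force: [-0.8, -0.0, 0.7]
width: 0.0852
gripper_force: 0.0
```

Emit:
send_rows(
  motion=[
    [0.7,0,0,0,0,0,0],
    [0.6,0,0,0,0,0,0],
    [0.5,0,0,0,0,0,0],
    [0.4,0,0,0,0,0,0],
    [0.4,0,0,0,0,0,0],
  ],
  force=60,
)

```text
t: 15.95
ee_pos: [0.5054, 0.2639, 0.2097]
tool_rot: [1.923, 2.483, 0.003]
ft_force: [-0.2, -0.9, 6.4]
width: 0.0536
gripper_force: 63.0
```

```bash
python3 st.py
```

```text
t 15.95 ee [0.5054 0.2639 0.2097] grip/w 63.0 0.0536
part in seat frame mm [489.9192 -60.6472 -69.2612] tool axes in seat frame deg: roll -0.12197981420112838 pitch 0.0157025748089874 yaw 7.7345433878816
force seat frame [-0.8633  0.3233  6.3564] torque [ 0.0413  0.1654 -0.0489] raw [-0.2196 -0.8953  6.3564]
```

Scaled: 11 cm is 0.275, 9 cm is 0.225, -0.06 rad is -0.03.

Emit:
send_rows(
  motion=[
    [0.4,0,0,0.025,0,0,0],
    [0.4,0,0,0.075,0,0,0],
    [0.4,0,0,0.15,0,0,0],
    [0.4,0,-0.025,0.225,0,0,-0.015],
    [0.4,0,-0.1,0.275,0,0.01,-0.03],
  ],
)

```text
t: 16.58
ee_pos: [0.5045, 0.2243, 0.3197]
tool_rot: [-1.985, -2.413, 0.018]
ft_force: [-0.0, -0.7, -4.2]
width: 0.0529
gripper_force: 63.7
```

Scaled: -28 cm is -0.7, -23 cm is -0.575, 0.12 rad is 0.06.

Emit:
send_rows(
  motion=[
    [0.4,0.0025,-0.125,0,-0.0025,0.01,-0.01],
    [0.4,0.005,-0.275,0,-0.005,0.025,-0.02],
    [0.4,0.0075,-0.425,0,-0.0075,0.04,-0.03],
    [0.4,0.0125,-0.575,0,-0.01,0.05,-0.0375],
    [0.4,0.0175,-0.7,0,-0.0125,0.06,-0.0375],
  ],
)

```text
t: 17.2
ee_pos: [0.5113, -0.0582, 0.3182]
tool_rot: [-2.023, -2.273, 0.165]
ft_force: [0.8, 0.7, -3.4]
width: 0.0526
gripper_force: 63.7
```

```bash
cat > pl.py <<'E'
from st import *
def goal(x,y=-.25,z=0,roll=.14,dyaw=0,L=.1497,off=30):
    s=manip.read_state();R=Ro.from_rotvec(s["tool_rot"])
    D=Ro.from_rotvec([0,0,yaw+dyaw])*Ro.from_rotvec([roll,0,0])*Ro.from_rotvec([np.pi,0,0])
    Dm=D.as_matrix()
    tcp=seat+F@(np.array([x+off,y,z])/1000)-Dm[:,2]*L
    print("shift cm",((tcp-s["ee_pos"])*100).round(2),"turn",(D*R.inv()).as_rotvec().round(3))
def now(L=.1497,off=30):
    s,R=rep(L);p=F.T@(s["ee_pos"]+R@[0,0,L]-seat)*1000-(F.T@R@[off,0,0]);print("pulley origin in seat frame",p.round(2));return s,R
E
python3 -c "
from pl import *
now();goal(70)"
```

```text
t 17.2 ee [ 0.5113 -0.0582  0.3182] grip/w 63.7 0.0526
part in seat frame mm [169.1275  -6.8312  70.0907] tool axes in seat frame deg: roll 8.230713045549955 pitch -0.06867462459856942 yaw -0.09568153081404546
force seat frame [ 0.6242 -0.9143 -3.4006] torque [-0.1788 -0.0536 -0.0211] raw [ 0.8346  0.7273 -3.4006]
pulley origin in seat frame [139.13  -6.79  70.13]
shift cm [ 0.11 -6.97 -7.  ] turn [ 0.002 -0.003  0.001]
```

Scaled: -7 cm is -0.175, -6.97 cm is -0.1743, -0.003 rad is -0.0015.

Emit:
send_rows(
  motion=[
    [0.4,0,-0.075,0,0,0,0],
    [0.4,0.0025,-0.1625,-0.025,0,0,0],
    [0.4,0.0028,-0.1743,-0.1,0.001,-0.0015,0.0005],
    [0.4,0.0028,-0.1743,-0.175,0.001,-0.0015,0.0005],
    [0.4,0.0028,-0.1743,-0.175,0.001,-0.0015,0.0005],
  ],
)

```text
t: 17.82
ee_pos: [0.5115, -0.1256, 0.2463]
tool_rot: [-2.018, -2.271, 0.162]
ft_force: [0.2, 0.1, -3.7]
width: 0.0533
gripper_force: 64.5
```

Emit:
send_rows(
  motion=[
    [0.4,0,0,0,0,0,0],
    [0.4,0,0,0,0,0,0],
    [0.4,0,0,0,0,0,0],
    [0.4,0,0,0,0,0,0],
    [0.4,0,0,0,0,0,0],
  ],
)

```text
t: 18.45
ee_pos: [0.5129, -0.1259, 0.2485]
tool_rot: [-2.022, -2.277, 0.159]
ft_force: [-0.2, 0.4, -2.9]
width: 0.0532
gripper_force: 64.5
```

Run:
```python
from pl import *
s,R=now();goal(60)
b=imaging.camera("scene");t=imaging.camera("top")
c0=s["ee_pos"]+R@[0,0,.1497]
for n,c in(("scene",b),("top",t)):
    h=cv2.cvtColor(c["frame"],cv2.COLOR_RGB2HSV);r=cv2.inRange(h,(0,110,80),(8,255,255))|cv2.inRange(h,(172,110,80),(180,255,255))
    st=c0-R[:,2]*.027;p=proj(c,st);x,y=p.astype(int)
    ys,xs=np.where(r[y-15:y+15,x-15:x+15]);print(n,"stripe pred",p,"obs",len(xs),xs.mean()+x-15 if len(xs) else 0,ys.mean()+y-15 if len(xs) else 0)
x,y=proj(b,c0).astype(int);u,v=proj(t,c0).astype(int)
cv2.imwrite("pics/pb.png",np.hstack([cv2.resize(c["frame"][q-30:q+30,p-40:p+40,::-1],(400,300),interpolation=cv2.INTER_CUBIC) for c,p,q in((b,x,y),(t,u,v))]))
```

```text
t 18.45 ee [ 0.5129 -0.1259  0.2485] grip/w 64.5 0.0532
part in seat frame mm [101.8738  -1.1223   0.2677] tool axes in seat frame deg: roll 7.976869401002434 pitch -0.012659604450331072 yaw 0.02325977327547851
force seat frame [ 0.4413  0.1326 -2.939 ] torque [-0.1156  0.0526  0.0476] raw [-0.1836  0.4227 -2.939 ]
pulley origin in seat frame [71.87 -1.14  0.27]
shift cm [ 0.06 -1.19 -0.03] turn [ 0.     0.001 -0.   ]
scene stripe pred [262.4593 121.1037] obs 7 262.57142857142856 120.85714285714286
top stripe pred [361.9131 244.7306] obs 0 0 0
```

View pics/pb.png

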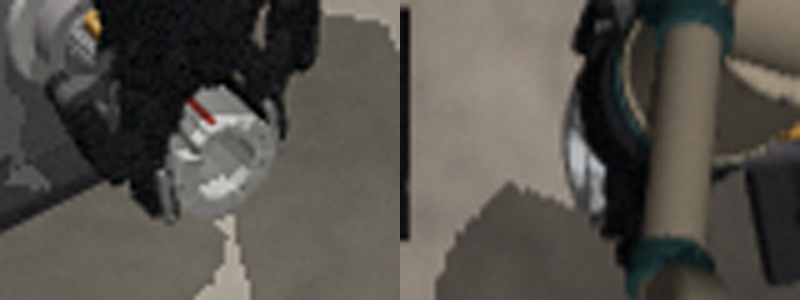

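The pulley is held with its keyway up and the stripe at left crop (200,112), within 0.3 px of the prediction. The key is still in the slot at left crop (92,22).

Scaled: -1.2 cm is -0.03, 0.06 cm is 0.0015.

Emit:
send_rows(
  motion=[
    [0.4,0.0005,-0.0075,-0.0003,0,0,0],
    [0.4,0.001,-0.0175,-0.0005,0,0,0],
    [0.4,0.0015,-0.03,-0.0008,0,0,0],
    [0.4,0.0015,-0.03,-0.0008,0,0,0],
    [0.4,0.0015,-0.03,-0.0008,0,0,0],
  ],
)

```text
t: 19.18
ee_pos: [0.5134, -0.138, 0.2479]
tool_rot: [-2.022, -2.276, 0.159]
ft_force: [-0.1, 0.7, -4.3]
width: 0.0529
gripper_force: 64.5
```

```bash
python3 -c "
from pl import *
now();goal(54)"
```

```text
t 19.18 ee [ 0.5134 -0.138   0.2479] grip/w 64.5 0.0529
part in seat frame mm [89.848  -0.1832 -0.3011] tool axes in seat frame deg: roll 8.000711256817631 pitch 0.011942717692564261 yaw 0.0015486522340823561
force seat frame [ 0.6734 -0.0074 -4.3372] torque [-0.1543 -0.0702 -0.0222] raw [-0.0718  0.6696 -4.3372]
pulley origin in seat frame [59.85 -0.18 -0.31]
shift cm [ 0.08 -0.58  0.03] turn [-0.  0.  0.]
```

Scaled: -0.6 cm is -0.015, 0.03 cm is 0.0008.

Emit:
send_rows(
  motion=[
    [0.4,0.0005,-0.0038,0,0,0,0],
    [0.4,0.0008,-0.0075,0.0003,0,0,0],
    [0.4,0.0013,-0.0113,0.0005,0,0,0],
    [0.4,0.0018,-0.015,0.0005,0,0,0],
    [0.4,0.0018,-0.015,0.0005,0,0,0],
  ],
)

```text
t: 19.8
ee_pos: [0.5142, -0.1441, 0.2482]
tool_rot: [-2.022, -2.276, 0.159]
ft_force: [0.2, 0.5, -3.7]
width: 0.0534
gripper_force: 64.5
```

Scaled: -0.4 cm is -0.01, -0.3 cm is -0.0075.

Emit:
send_rows(
  motion=[
    [0.4,0.0003,-0.0025,0,0,0,0],
    [0.4,0.0005,-0.005,0,0,0,0],
    [0.4,0.0009,-0.0075,0,0,0,0],
    [0.4,0.0011,-0.01,0,0,0,0],
    [0.4,0.0011,-0.01,0,0,0,0],
  ],
)

```text
t: 20.42
ee_pos: [0.5146, -0.148, 0.2482]
tool_rot: [-2.022, -2.276, 0.159]
ft_force: [0.4, 0.0, -3.7]
width: 0.0533
gripper_force: 64.5
```

```bash
python3 -c "
from pl import *
now();goal(46)"
```

```text
t 20.43 ee [ 0.5146 -0.148   0.2482] grip/w 64.5 0.0533
part in seat frame mm [79.7207 -0.2334 -0.0266] tool axes in seat frame deg: roll 7.990228424950314 pitch -0.005517893324547195 yaw 0.01387135038438804
force seat frame [-0.0116 -0.3532 -3.6645] torque [-0.1695 -0.0603 -0.0371] raw [ 0.3521  0.03   -3.6645]
pulley origin in seat frame [49.72 -0.24 -0.02]
shift cm [ 0.05 -0.37  0.  ] turn [-0.     0.001 -0.   ]
```

Scaled: -0.4 cm is -0.01, 0.05 cm is 0.0013.

Emit:
send_rows(
  motion=[
    [0.4,0.0003,-0.0025,0,0,0,0],
    [0.4,0.0005,-0.005,0,0,0,0],
    [0.4,0.0009,-0.0075,0,0,0,0],
    [0.4,0.0013,-0.01,0,0,0,0],
    [0.4,0.0013,-0.01,0,0,0,0],
  ],
)

```text
t: 21.05
ee_pos: [0.5151, -0.1521, 0.2482]
tool_rot: [-2.022, -2.276, 0.159]
ft_force: [-0.5, 0.0, -3.5]
width: 0.0533
gripper_force: 64.5
```

Scaled: -0.2 cm is -0.005, -0.15 cm is -0.0038.

Emit:
send_rows(
  motion=[
    [0.4,0.0001,-0.0013,0,0,0,0],
    [0.4,0.0003,-0.0025,0,0,0,0],
    [0.4,0.0005,-0.0038,0,0,0,0],
    [0.4,0.0005,-0.005,0,0,0,0],
    [0.4,0.0005,-0.005,0,0,0,0],
  ],
)

```text
t: 21.68
ee_pos: [0.5153, -0.154, 0.2482]
tool_rot: [-2.022, -2.276, 0.159]
ft_force: [0.2, 0.3, -3.9]
width: 0.0529
gripper_force: 64.5
```

```bash
python3 -c "
from pl import *
now();goal(42)"
```

```text
t 21.68 ee [ 0.5153 -0.154   0.2482] grip/w 64.5 0.0529
part in seat frame mm [73.7133 -0.2067 -0.0467] tool axes in seat frame deg: roll 7.99359509076286 pitch -0.0026720547648472737 yaw 0.014962267904753546
force seat frame [ 0.2868 -0.1896 -3.897 ] torque [-0.1479  0.0047  0.0048] raw [ 0.1546  0.3071 -3.897 ]
pulley origin in seat frame [43.71 -0.21 -0.05]
shift cm [ 0.03 -0.17  0.  ] turn [-0.  0. -0.]
```

Scaled: -0.15 cm is -0.0038, -0.12 cm is -0.003.

Emit:
send_rows(
  motion=[
    [0.4,0.0001,-0.001,0,0,0,0],
    [0.4,0.0003,-0.002,0,0,0,0],
    [0.4,0.0004,-0.003,0,0,0,0],
    [0.4,0.0005,-0.0038,0,0,0,0],
    [0.4,0.0005,-0.0038,0,0,0,0],
  ],
)

```text
t: 22.3
ee_pos: [0.5155, -0.1555, 0.2482]
tool_rot: [-2.022, -2.276, 0.159]
ft_force: [-1.1, 0.1, -3.8]
width: 0.0533
gripper_force: 64.5
```

Emit:
send_rows(
  motion=[
    [0.4,0.0001,-0.001,0,0,0,0],
    [0.4,0.0003,-0.002,0,0,0,0],
    [0.4,0.0004,-0.003,0,0,0,0],
    [0.4,0.0004,-0.003,0,0,0,0],
    [0.4,0.0004,-0.003,0,0,0,0],
  ],
)

```text
t: 22.92
ee_pos: [0.5157, -0.1567, 0.2482]
tool_rot: [-2.022, -2.276, 0.159]
ft_force: [-0.3, -0.2, -3.5]
width: 0.0531
gripper_force: 64.5
```

```bash
python3 -c "
from pl import *
now();goal(40)"
```

```text
t 22.93 ee [ 0.5157 -0.1567  0.2482] grip/w 64.5 0.0531
part in seat frame mm [71.0377 -0.2321 -0.0669] tool axes in seat frame deg: roll 7.9947605634737 pitch -0.0013749594716336807 yaw 0.01860055155401839
force seat frame [-0.1771  0.3088 -3.5339] torque [-0.1193 -0.0604 -0.0161] raw [-0.2858 -0.2121 -3.5339]
pulley origin in seat frame [41.04 -0.24 -0.07]
shift cm [ 0.02 -0.1   0.01] turn [-0.  0. -0.]
```

Scaled: -0.12 cm is -0.003, 0.01 cm is 0.0003.

Emit:
send_rows(
  motion=[
    [0.4,0.0001,-0.001,0,0,0,0],
    [0.4,0.0003,-0.002,0,0,0,0],
    [0.4,0.0004,-0.003,0,0,0,0],
    [0.4,0.0004,-0.003,0,0,0,0],
    [0.4,0.0004,-0.003,0,0,0,0],
  ],
)

```text
t: 23.55
ee_pos: [0.5158, -0.1579, 0.2482]
tool_rot: [-2.022, -2.276, 0.159]
ft_force: [0.3, -0.3, -3.5]
width: 0.0531
gripper_force: 64.5
```

Scaled: -0.12 cm is -0.003, -0.08 cm is -0.002.

Emit:
send_rows(
  motion=[
    [0.4,0.0001,-0.001,0,0,0,0],
    [0.4,0.0003,-0.002,0,0,0,0],
    [0.4,0.0004,-0.003,0,0,0,0],
    [0.4,0.0004,-0.003,0,0,0,0],
    [0.4,0.0004,-0.003,0,0,0,0],
  ],
)

```text
t: 24.18
ee_pos: [0.5159, -0.1591, 0.2482]
tool_rot: [-2.022, -2.276, 0.159]
ft_force: [0.1, 0.2, -4.5]
width: 0.053
gripper_force: 64.5
```

```bash
python3 -c "
from pl import *
now();goal(37)"
```

```text
t 24.18 ee [ 0.5159 -0.1591  0.2482] grip/w 64.5 0.053
part in seat frame mm [68.6173 -0.2371 -0.0544] tool axes in seat frame deg: roll 7.994711618626589 pitch -0.0026247573857163748 yaw 0.018301920858622832
force seat frame [ 0.1477 -0.1183 -4.5232] torque [-0.0949  0.0223  0.0197] raw [ 0.1001  0.1606 -4.5232]
pulley origin in seat frame [38.62 -0.25 -0.05]
shift cm [ 0.03 -0.16  0.  ] turn [-0.  0. -0.]
```

Scaled: -0.15 cm is -0.0038, -0.12 cm is -0.003.

Emit:
send_rows(
  motion=[
    [0.4,0.0001,-0.001,0,0,0,0],
    [0.4,0.0003,-0.002,0,0,0,0],
    [0.4,0.0004,-0.003,0,0,0,0],
    [0.4,0.0005,-0.0038,0,0,0,0],
    [0.4,0.0005,-0.0038,0,0,0,0],
  ],
)

```text
t: 24.8
ee_pos: [0.5161, -0.1606, 0.2482]
tool_rot: [-2.022, -2.276, 0.159]
ft_force: [-0.1, -0.7, -3.7]
width: 0.0532
gripper_force: 64.5
```

```bash
python3 -c "
from pl import *
now()"
```

```text
t 24.8 ee [ 0.5161 -0.1606  0.2482] grip/w 64.5 0.0532
part in seat frame mm [67.0631 -0.2556 -0.059 ] tool axes in seat frame deg: roll 7.993121168199689 pitch -0.0044548631742032515 yaw 0.0188792038529793
force seat frame [-0.6562  0.2088 -3.7371] torque [-0.145  -0.0204 -0.0024] raw [-0.1303 -0.6761 -3.7371]
pulley origin in seat frame [37.06 -0.27 -0.06]
```

Scaled: -0.15 cm is -0.0038, -0.12 cm is -0.003.

Emit:
send_rows(
  motion=[
    [0.4,0.0001,-0.001,0,0,0,0],
    [0.4,0.0003,-0.002,0,0,0,0],
    [0.4,0.0004,-0.003,0,0,0,0],
    [0.4,0.0005,-0.0038,0,0,0,0],
    [0.4,0.0005,-0.0038,0,0,0,0],
  ],
)

```text
t: 25.42
ee_pos: [0.5163, -0.1621, 0.2482]
tool_rot: [-2.022, -2.276, 0.159]
ft_force: [-0.5, 0.0, -3.8]
width: 0.0531
gripper_force: 64.5
```

Scaled: -0.15 cm is -0.0038, -0.12 cm is -0.003.

Emit:
send_rows(
  motion=[
    [0.4,0.0001,-0.001,0,0,0,0],
    [0.4,0.0003,-0.002,0,0,0,0],
    [0.4,0.0004,-0.003,0,0,0,0],
    [0.4,0.0005,-0.0038,0,0,0,0],
    [0.4,0.0005,-0.0038,0,0,0,0],
  ],
)

```text
t: 26.05
ee_pos: [0.5165, -0.1636, 0.2482]
tool_rot: [-2.022, -2.276, 0.159]
ft_force: [-1.1, 0.2, -2.8]
width: 0.0533
gripper_force: 64.5
```

```bash
python3 -c "
from pl import *
now()"
```

```text
t 26.05 ee [ 0.5165 -0.1636  0.2482] grip/w 64.5 0.0533
part in seat frame mm [64.0466 -0.2546 -0.0574] tool axes in seat frame deg: roll 7.994465904291985 pitch -0.0017772989270835409 yaw 0.014769633760274308
force seat frame [ 0.368   1.0618 -2.8366] torque [-0.142  -0.057  -0.0296] raw [-1.0977  0.2406 -2.8366]
pulley origin in seat frame [34.05 -0.26 -0.06]
```

Scaled: -0.3 cm is -0.0075, -0.24 cm is -0.006.

Emit:
send_rows(
  motion=[
    [0.4,0.0003,-0.002,0,0,0,0],
    [0.4,0.0005,-0.004,0,0,0,0],
    [0.4,0.0008,-0.006,0,0,0,0],
    [0.4,0.0009,-0.0075,0,0,0,0],
    [0.4,0.0009,-0.0075,0,0,0,0],
  ],
)

```text
t: 26.68
ee_pos: [0.5169, -0.1666, 0.2482]
tool_rot: [-2.022, -2.276, 0.159]
ft_force: [-0.8, -0.2, -3.8]
width: 0.0533
gripper_force: 64.5
```

```bash
python3 -c "
from pl import *
now()
import cv2
b=imaging.camera('scene');h=cv2.cvtColor(b['frame'],cv2.COLOR_RGB2HSV);ys,xs=np.where(cv2.inRange(h,(8,110,80),(28,255,255))[85:130,210:275])
print('brass',len(xs),[xs.min()+210,xs.max()+210,ys.min()+85,ys.max()+85] if len(xs) else '')"
```

```text
t 26.68 ee [ 0.5169 -0.1666  0.2482] grip/w 64.5 0.0533
part in seat frame mm [61.0019 -0.2664 -0.0452] tool axes in seat frame deg: roll 7.992092786559999 pitch -0.0034760356244382053 yaw 0.014870459529833676
force seat frame [-0.1406  0.8356 -3.7841] torque [-0.1426 -0.0395  0.056 ] raw [-0.8133 -0.2378 -3.7841]
pulley origin in seat frame [31.   -0.27 -0.04]
brass 0
```

Scaled: -0.4 cm is -0.01, -0.3 cm is -0.0075.

Emit:
send_rows(
  motion=[
    [0.4,0.0003,-0.0025,0,0,0,0],
    [0.4,0.0005,-0.005,0,0,0,0],
    [0.4,0.0009,-0.0075,0,0,0,0],
    [0.4,0.0012,-0.01,0,0,0,0],
    [0.4,0.0012,-0.01,0,0,0,0],
  ],
)

```text
t: 27.35
ee_pos: [0.5173, -0.1707, 0.2482]
tool_rot: [-2.022, -2.276, 0.159]
ft_force: [0.3, -1.2, -3.8]
width: 0.0531
gripper_force: 64.5
```

Scaled: -0.4 cm is -0.01, -0.3 cm is -0.0075.

Emit:
send_rows(
  motion=[
    [0.4,0.0003,-0.0025,0,0,0,0],
    [0.4,0.0005,-0.005,0,0,0,0],
    [0.4,0.0009,-0.0075,0,0,0,0],
    [0.4,0.0012,-0.01,0,0,0,0],
    [0.4,0.0012,-0.01,0,0,0,0],
  ],
)

```text
t: 27.98
ee_pos: [0.5178, -0.1747, 0.2482]
tool_rot: [-2.022, -2.276, 0.159]
ft_force: [-1.1, -0.1, -3.5]
width: 0.0532
gripper_force: 64.5
```

```bash
python3 -c "
from pl import *
now()"
```

```text
t 27.98 ee [ 0.5178 -0.1747  0.2482] grip/w 64.5 0.0532
part in seat frame mm [52.9129 -0.2468 -0.062 ] tool axes in seat frame deg: roll 7.993872140670863 pitch -0.002316427306013556 yaw 0.008857430301457383
force seat frame [ 0.0461  1.0611 -3.4996] torque [-0.1588 -0.0068  0.0428] raw [-1.0592 -0.0789 -3.4996]
pulley origin in seat frame [22.91 -0.25 -0.06]
```

Scaled: -0.4 cm is -0.01, -0.3 cm is -0.0075.

Emit:
send_rows(
  motion=[
    [0.4,0.0003,-0.0025,0,0,0,0],
    [0.4,0.0005,-0.005,0,0,0,0],
    [0.4,0.0009,-0.0075,0,0,0,0],
    [0.4,0.0012,-0.01,0,0,0,0],
    [0.4,0.0012,-0.01,0,0,0,0],
  ],
)

```text
t: 28.6
ee_pos: [0.5183, -0.1787, 0.2482]
tool_rot: [-2.022, -2.276, 0.159]
ft_force: [0.5, 0.5, -3.5]
width: 0.0532
gripper_force: 64.5
```

Scaled: -0.4 cm is -0.01, -0.3 cm is -0.0075.

Emit:
send_rows(
  motion=[
    [0.4,0.0003,-0.0025,0,0,0,0],
    [0.4,0.0005,-0.005,0,0,0,0],
    [0.4,0.0009,-0.0075,0,0,0,0],
    [0.4,0.0012,-0.01,0,0,0,0],
    [0.4,0.0012,-0.01,0,0,0,0],
  ],
)

```text
t: 29.22
ee_pos: [0.5188, -0.1827, 0.2482]
tool_rot: [-2.022, -2.276, 0.159]
ft_force: [-0.8, -0.5, -3.9]
width: 0.053
gripper_force: 64.5
```

```bash
python3 -c "
from pl import *
now()"
```

```text
t 29.23 ee [ 0.5188 -0.1827  0.2482] grip/w 64.5 0.053
part in seat frame mm [44.799  -0.2666 -0.0267] tool axes in seat frame deg: roll 7.98818513535445 pitch -0.011035642490197404 yaw 0.01175843006348683
force seat frame [-0.4212  0.8388 -3.8797] torque [-0.2009 -0.0234  0.0365] raw [-0.7835 -0.5169 -3.8797]
pulley origin in seat frame [14.8  -0.27 -0.02]
```

Scaled: -0.4 cm is -0.01, 0.02 cm is 0.0005.

Emit:
send_rows(
  motion=[
    [0.4,0.0003,-0.0025,0,0,0,0],
    [0.4,0.0005,-0.005,0,0,0,0],
    [0.4,0.0009,-0.0075,0,0,0,0],
    [0.4,0.0012,-0.01,0,0,0,0],
    [0.4,0.0012,-0.01,0,0,0,0],
  ],
)

```text
t: 29.85
ee_pos: [0.5192, -0.1867, 0.2482]
tool_rot: [-2.022, -2.276, 0.159]
ft_force: [-0.6, -0.6, -4.6]
width: 0.0535
gripper_force: 64.5
```

Scaled: -0.3 cm is -0.0075, -0.24 cm is -0.006.

Emit:
send_rows(
  motion=[
    [0.4,0.0003,-0.002,0,0,0,0],
    [0.4,0.0005,-0.004,0,0,0,0],
    [0.4,0.0008,-0.006,0,0,0,0],
    [0.4,0.0009,-0.0075,0,0,0,0],
    [0.4,0.0009,-0.0075,0,0,0,0],
  ],
)

```text
t: 30.48
ee_pos: [0.5196, -0.1897, 0.2482]
tool_rot: [-2.022, -2.276, 0.159]
ft_force: [1.0, 0.3, -2.0]
width: 0.0528
gripper_force: 64.5
```

```bash
python3 -c "
from pl import *
now()"
```

```text
t 30.48 ee [ 0.5196 -0.1897  0.2482] grip/w 64.5 0.0528
part in seat frame mm [37.7934 -0.3086 -0.0398] tool axes in seat frame deg: roll 7.985120991627838 pitch -0.010104633971116512 yaw 0.017247877572321744
force seat frame [ 0.1641 -0.9979 -2.0499] torque [-0.2606 -0.0283 -0.0227] raw [ 0.9717  0.2802 -2.0499]
pulley origin in seat frame [ 7.79 -0.32 -0.04]
```

Now in 1.5–2 mm steps toward the shoulder.

Scaled: -0.2 cm is -0.005, -0.15 cm is -0.0038.

Emit:
send_rows(
  motion=[
    [0.4,0.0001,-0.0013,0,0,0,0],
    [0.4,0.0003,-0.0025,0,0,0,0],
    [0.4,0.0005,-0.0038,0,0,0,0],
    [0.4,0.0006,-0.005,0,0,0,0],
    [0.4,0.0006,-0.005,0,0,0,0],
  ],
)

```text
t: 31.1
ee_pos: [0.5198, -0.1916, 0.2482]
tool_rot: [-2.022, -2.276, 0.159]
ft_force: [0.6, -0.4, -3.0]
width: 0.0531
gripper_force: 64.5
```

Scaled: -0.15 cm is -0.0038, -0.12 cm is -0.003.

Emit:
send_rows(
  motion=[
    [0.4,0.0001,-0.001,0,0,0,0],
    [0.4,0.0003,-0.002,0,0,0,0],
    [0.4,0.0005,-0.003,0,0,0,0],
    [0.4,0.0005,-0.0038,0,0,0,0],
    [0.4,0.0005,-0.0038,0,0,0,0],
  ],
)

```text
t: 31.72
ee_pos: [0.52, -0.193, 0.2482]
tool_rot: [-2.022, -2.276, 0.159]
ft_force: [0.5, 1.4, -2.2]
width: 0.0532
gripper_force: 64.5
```

```bash
python3 -c "
from pl import *
now()"
```

```text
t 31.73 ee [ 0.52   -0.193   0.2482] grip/w 64.5 0.0532
part in seat frame mm [34.5305 -0.2599 -0.0549] tool axes in seat frame deg: roll 7.989894784135655 pitch 0.016190728552688844 yaw 0.014614059440472503
force seat frame [ 1.3702 -0.6922 -2.1552] torque [-0.3024 -0.2197  0.0013] raw [ 0.5264  1.442  -2.1552]
pulley origin in seat frame [ 4.53 -0.27 -0.06]
```

Scaled: -0.06 cm is -0.0015, -0.03 cm is -0.0008.

Emit:
send_rows(
  motion=[
    [0.4,0.0001,-0.0008,0,0,0,0],
    [0.4,0.0002,-0.0015,0,0,0,0],
    [0.4,0.0002,-0.0015,0,0,0,0],
    [0.4,0.0002,-0.0015,0,0,0,0],
    [0.4,0.0002,-0.0015,0,0,0,0],
  ],
)

```text
t: 32.35
ee_pos: [0.5202, -0.1938, 0.2482]
tool_rot: [-2.022, -2.277, 0.159]
ft_force: [1.8, 0.2, -3.8]
width: 0.0529
gripper_force: 64.5
```

```bash
python3 -c "
from pl import *
now()"
```

```text
t 32.35 ee [ 0.5202 -0.1938  0.2482] grip/w 64.5 0.0529
part in seat frame mm [33.6346 -0.4047 -0.023 ] tool axes in seat frame deg: roll 7.972874462353899 pitch -0.02079934721652234 yaw 0.020936823305103085
force seat frame [ 0.0346 -1.7911 -3.7594] torque [-0.4438 -0.0771  0.0327] raw [ 1.7746  0.2448 -3.7594]
pulley origin in seat frame [ 3.63 -0.42 -0.01]
```

Scaled: -0.1 cm is -0.0025, -0.06 cm is -0.0015.

Emit:
send_rows(
  motion=[
    [0.4,0.0001,-0.0008,0,0,0,0],
    [0.4,0.0002,-0.0015,0,0,0,0],
    [0.4,0.0003,-0.0025,0,0,0,0],
    [0.4,0.0003,-0.0025,0,0,0,0],
    [0.4,0.0003,-0.0025,0,0,0,0],
  ],
)

```text
t: 32.98
ee_pos: [0.5203, -0.1946, 0.2482]
tool_rot: [-2.022, -2.277, 0.159]
ft_force: [2.9, 1.3, -3.4]
width: 0.053
gripper_force: 64.5
```

```bash
python3 -c "
from pl import *
now()"
```

```text
t 32.98 ee [ 0.5203 -0.1946  0.2482] grip/w 64.5 0.053
part in seat frame mm [32.8249 -0.394  -0.0447] tool axes in seat frame deg: roll 7.976170685641773 pitch -0.0006787687325136833 yaw 0.02078476438523947
force seat frame [ 0.9363 -3.0475 -3.3643] torque [-0.5939 -0.2866  0.0283] raw [ 2.9163  1.288  -3.3643]
pulley origin in seat frame [ 2.82 -0.4  -0.05]
```

Scaled: -0.08 cm is -0.002, 0.03 cm is 0.0008.

Emit:
send_rows(
  motion=[
    [0.4,0.0008,0,0,0,0,0],
    [0.4,0.0009,-0.001,0,0,0,0],
    [0.4,0.001,-0.002,0,0,0,0],
    [0.4,0.001,-0.002,0,0,0,0],
    [0.4,0.001,-0.002,0,0,0,0],
  ],
)

```text
t: 33.6
ee_pos: [0.5205, -0.1955, 0.2482]
tool_rot: [-2.022, -2.276, 0.159]
ft_force: [2.0, 1.7, -3.5]
width: 0.0531
gripper_force: 64.5
```

```bash
python3 -c "
from pl import *
now()"
```

```text
t 33.6 ee [ 0.5205 -0.1955  0.2482] grip/w 64.5 0.0531
part in seat frame mm [31.854  -0.4625 -0.0508] tool axes in seat frame deg: roll 8.000522741341381 pitch -0.009545446301556378 yaw 0.019850778879067353
force seat frame [ 1.4068 -2.195  -3.5327] torque [-0.3987 -0.2378  0.0306] raw [ 2.0145  1.6551 -3.5327]
pulley origin in seat frame [ 1.85 -0.47 -0.05]
```

Emit:
send_rows(
  motion=[
    [0.4,0.0005,-0.0008,0,0,0,0],
    [0.4,0.0006,-0.0015,0,0,0,0],
    [0.4,0.0008,-0.0025,0,0,0,0],
    [0.4,0.0008,-0.0025,0,0,0,0],
    [0.4,0.0008,-0.0025,0,0,0,0],
  ],
)

```text
t: 34.22
ee_pos: [0.5207, -0.1964, 0.2482]
tool_rot: [-2.022, -2.276, 0.159]
ft_force: [0.6, 1.8, -2.5]
width: 0.0531
gripper_force: 64.5
```

```bash
python3 -c "
from pl import *
now()"
```

```text
t 34.23 ee [ 0.5207 -0.1964  0.2482] grip/w 64.5 0.0531
part in seat frame mm [31.0493 -0.5264 -0.076 ] tool axes in seat frame deg: roll 8.018332453815189 pitch 0.009858762455634969 yaw 0.02283795074443046
force seat frame [ 1.7602 -0.8076 -2.4507] torque [-0.3184 -0.2979  0.0461] raw [ 0.5951  1.8429 -2.4507]
pulley origin in seat frame [ 1.05 -0.54 -0.08]
```

Scaled: -0.1 cm is -0.0025, -0.06 cm is -0.0015.

Emit:
send_rows(
  motion=[
    [0.4,0.0003,-0.0008,0,0,0,0],
    [0.4,0.0004,-0.0015,0,0,0,0],
    [0.4,0.0005,-0.0025,0,0,0,0],
    [0.4,0.0005,-0.0025,0,0,0,0],
    [0.4,0.0005,-0.0025,0,0,0,0],
  ],
)

```text
t: 34.85
ee_pos: [0.5208, -0.1968, 0.2481]
tool_rot: [-2.021, -2.275, 0.158]
ft_force: [0.5, 5.5, -1.8]
width: 0.053
gripper_force: 64.6
```

```bash
python3 -c "
from pl import *
now()"
```

```text
t 34.85 ee [ 0.5208 -0.1968  0.2481] grip/w 64.6 0.053
part in seat frame mm [30.9205 -0.5042 -0.1083] tool axes in seat frame deg: roll 8.033317443699517 pitch 0.1082612383295917 yaw 0.01959376107078536
force seat frame [ 5.3758 -1.1395 -1.7866] torque [-0.2543 -0.7278 -0.0114] raw [ 0.4997  5.4725 -1.7866]
pulley origin in seat frame [ 0.92 -0.51 -0.17]
```

Scaled: -0.06 cm is -0.0015, -0.03 cm is -0.0008.

Emit:
send_rows(
  motion=[
    [0.4,0.0001,-0.0008,0,0,0,0],
    [0.4,0.0003,-0.0015,0,0,0,0],
    [0.4,0.0003,-0.0015,0,0,0,0],
    [0.4,0.0003,-0.0015,0,0,0,0],
    [0.4,0.0003,-0.0015,0,0,0,0],
  ],
)

```text
t: 35.48
ee_pos: [0.5208, -0.1969, 0.2481]
tool_rot: [-2.021, -2.274, 0.157]
ft_force: [-0.2, 6.7, -0.5]
width: 0.0533
gripper_force: 64.6
```

```bash
python3 -c "
from pl import *
now()
b=imaging.camera('scene');h=cv2.cvtColor(b['frame'],cv2.COLOR_RGB2HSV);g=cv2.inRange(h,(0,110,80),(8,255,255))|cv2.inRange(h,(172,110,80),(180,255,255));ys,xs=np.where(g[80:125,215:270]);
if len(xs):
  p=(xs.mean()+215,ys.mean()+80)
  print(len(xs),p)
  for x in (29,30,31,32,33,35): print(x,proj(b,seat+F@np.array([x/1000,-.0005-.027*.139,.027*.99])))"
```

```text
t 35.48 ee [ 0.5208 -0.1969  0.2481] grip/w 64.6 0.0533
part in seat frame mm [30.9063 -0.4865 -0.1056] tool axes in seat frame deg: roll 8.040601129300875 pitch 0.16975560450692403 yaw 0.0196550504655363
force seat frame [ 6.6987 -0.5757 -0.507 ] torque [-0.3027 -0.9369  0.0371] raw [-0.2156  6.72   -0.507 ]
pulley origin in seat frame [ 0.91 -0.48 -0.2 ]
9 (np.float64(245.77777777777777), np.float64(104.22222222222223))
29 [244.978  104.1738]
30 [245.2136 104.3989]
31 [245.4494 104.6243]
32 [245.6854 104.8498]
33 [245.9216 105.0755]
35 [246.3946 105.5275]
```

Scaled: -0.1 cm is -0.0025, -0.08 cm is -0.002.

Emit:
send_rows(
  motion=[
    [0.4,0,-0.001,0.0005,0,0,0],
    [0.4,0.0003,-0.002,0.0005,0,0,0],
    [0.4,0.0003,-0.0025,0.0005,0,0,0],
    [0.4,0.0003,-0.0025,0.0005,0,0,0],
    [0.4,0.0003,-0.0025,0.0005,0,0,0],
  ],
)

```text
t: 36.15
ee_pos: [0.5208, -0.1972, 0.2482]
tool_rot: [-2.02, -2.273, 0.155]
ft_force: [0.2, 8.7, -1.2]
width: 0.0531
gripper_force: 64.6
```

```bash
python3 -c "
from pl import *
now()"
```

```text
t 36.15 ee [ 0.5208 -0.1972  0.2482] grip/w 64.6 0.0531
part in seat frame mm [30.8578 -0.5019 -0.0569] tool axes in seat frame deg: roll 8.03998398146284 pitch 0.27496925445615505 yaw 0.014074349749824229
force seat frame [ 8.5725 -1.2458 -1.1682] torque [-0.34   -1.2608  0.07  ] raw [ 0.2295  8.6595 -1.1682]
pulley origin in seat frame [ 0.86 -0.49 -0.2 ]
```

Emit:
send_rows(
  motion=[
    [0.4,-0.0001,0.0013,0,0,0,0],
    [0.4,-0.0003,0.002,0,0,0,0],
    [0.7,-0.0003,0.002,0,0,0,0],
    [0.85,-0.0003,0.002,0,0,0,0],
    [0.85,-0.0003,0.002,0,0,0,0],
  ],
)

```text
t: 36.78
ee_pos: [0.5215, -0.199, 0.2489]
tool_rot: [-2.024, -2.278, 0.16]
ft_force: [-0.5, -1.1, -0.1]
width: 0.0723
gripper_force: 0.0
```

```bash
python3 -c "
from pl import *
now()"
```

```text
t 36.77 ee [ 0.5215 -0.199   0.2489] grip/w 0.0 0.0723
part in seat frame mm [28.0623 -1.2081  0.619 ] tool axes in seat frame deg: roll 7.930495030264704 pitch -0.10772618021118277 yaw 0.004848520641683423
force seat frame [-0.9942  0.6292 -0.1466] torque [-0.0335 -0.0167  0.0508] raw [-0.508  -1.0613 -0.1466]
pulley origin in seat frame [-1.94 -1.22  0.67]
```

Scaled: 13 cm is 0.325, 1.4 cm is 0.035.

Emit:
send_rows(
  motion=[
    [0.9,0.001,0.0025,0.0075,0,0,0],
    [0.9,0.007,0.0038,0.05,0,0,0],
    [0.9,0.021,0.005,0.15,0,0,0],
    [0.9,0.035,0.0075,0.25,0,0,0],
    [0.9,0.0375,0.1,0.325,0,0,0],
  ],
)

```text
t: 37.4
ee_pos: [0.5369, -0.1597, 0.3805]
tool_rot: [-2.028, -2.276, 0.159]
ft_force: [0.6, 1.0, -0.4]
width: 0.0766
gripper_force: 0.0
```

Scaled: 22 cm is 0.55, 18 cm is 0.45.

Emit:
send_rows(
  motion=[
    [0.9,0,0.15,0.025,0,0,0],
    [0.9,0,0.3,0.025,0,0,0],
    [0.9,0,0.45,0.025,0,0,0],
    [0.9,0,0.55,0.025,0,0,0],
    [0.9,0,0.55,0.025,0,0,0],
  ],
)

```text
t: 38.02
ee_pos: [0.5359, 0.0642, 0.3888]
tool_rot: [-2.018, -2.281, 0.158]
ft_force: [-0.3, -0.5, 0.8]
width: 0.0769
gripper_force: 0.0
```

Run:
```python
from pl import *
s,R=now()
b=imaging.camera("scene");t=imaging.camera("top")
for c,box,(q) in((b,(215,80),.0),(t,(365,215),.0)):
    h=cv2.cvtColor(c["frame"],cv2.COLOR_RGB2HSV);g=cv2.inRange(h,(0,110,80),(8,255,255))|cv2.inRange(h,(172,110,80),(180,255,255))
    ys,xs=np.where(g[box[1]:box[1]+55,box[0]:box[0]+60]);print("stripe",len(xs),(xs.mean()+box[0],ys.mean()+box[1]) if len(xs) else "")
    for x in(29,30.9,33,36):print("  pred",x,proj(c,seat+F@np.array([x/1000,-.0005-.027*.139,-.0005+.027*.99])).round(1))
    print("  shaft end centre pred (+.9)",proj(c,seat+F@[.0569,0,0]).round(1))
    # brightness along the axis line seen: housing->rim->boss->shaft
    g=cv2.cvtColor(c["frame"],cv2.COLOR_RGB2GRAY)
    L=[(x,proj(c,seat+F@np.array([x/1000,-.027*.139,.027*.99]))) for x in range(-18,60,3)]
    print("  ",[(x,int(g[int(round(p[1])),int(round(p[0]))])) for x,p in L])
```

```text
t 38.02 ee [0.5359 0.0642 0.3888] grip/w 0.0 0.0769
part in seat frame mm [287.9829 -46.413  140.5417] tool axes in seat frame deg: roll 7.944945998364768 pitch -0.00912651994739132 yaw 0.264227561437551
force seat frame [-0.4182  0.3024  0.7875] torque [-0.0556  0.035   0.0012] raw [-0.2511 -0.4509  0.7875]
pulley origin in seat frame [257.98 -46.55 140.53]
stripe 8 (np.float64(246.0), np.float64(104.5))
  pred 29 [245.  104.3]
  pred 30.9 [245.4 104.8]
  pred 33 [245.9 105.2]
  pred 36 [246.6 105.9]
  shaft end centre pred (+.9) [253.5 118.6]
   [(-18, 112), (-15, 114), (-12, 134), (-9, 157), (-6, 160), (-3, 106), (0, 41), (3, 19), (6, 27), (9, 25), (12, 22), (15, 3), (18, 201), (21, 201), (24, 82), (27, 67), (30, 67), (33, 69), (36, 50), (39, 100), (42, 143), (45, 164), (48, 112), (51, 84), (54, 137), (57, 145)]
stripe 8 (np.float64(390.5), np.float64(241.625))
  pred 29 [390.8 241.1]
  pred 30.9 [390.1 241.2]
  pred 33 [389.3 241.3]
  pred 36 [388.1 241.5]
  shaft end centre pred (+.9) [376.9 244.8]
   [(-18, 174), (-15, 66), (-12, 117), (-9, 129), (-6, 127), (-3, 133), (0, 12), (3, 15), (6, 14), (9, 13), (12, 15), (15, 48), (18, 173), (21, 83), (24, 65), (27, 84), (30, 104), (33, 67), (36, 71), (39, 71), (42, 122), (45, 174), (48, 118), (51, 116), (54, 123), (57, 109)]
```

```bash
python3 -c "
from cell import job
print(job.job_done())"
```

```text
the job is handed in; nothing more can be done
None
```

I laid the key in the slot, slid the pulley over it until it came up hard against what I take to be the shoulder (about 8.6 N at the wrist), then released it, backed the arm clear and handed the job in at about 38 s; the final pictures agree with that, but cannot rule out a gap of a millimetre or so.

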